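# Gauge chair-leg sleeves and lock up the kit tray

### The arm

A 7-joint arm with a two-finger parallel gripper is mounted at the origin on the work surface. World frame = base frame: x ahead of the robot, y to its left, z up, the work surface at z = 0. Lengths are in mm, angles in degrees, forces in N, time in s.
With the tool pointing down it reaches from about 350 to 900 mm from the base axis. Payload 8.1 kg.
Tool frame: the origin (TCP) lies between the finger pads; the fingertips stand tips_ahead ahead of it and the grasp point (between the pads) lies 11 mm behind it (tips_ahead is the distance from the TCP to the fingertips, in mm); z points along the fingers, y is the line along which they close (so a half turn about z gives the same grasp; the last joint's range is limited). The gripper opens to 92 mm and grips with 3 to 60 N. Pads are 19 mm wide; open, the fingers measure 130 mm over their backs; the gripper's body (75 mm by 190 mm) begins 47 mm behind the grasp point.
Start: joints at [-75.665, 24.895, 1.432, 90.138, -0.665, 64.973, -4.303], TCP at [215.982, 586.509, 234.742] pointing down, gripper open.
Joint ranges: [-149.89, 149.89], [-25.12, 119.58], [-72.63, 75.52], [4.76, 147.25], [-75.54, 255.54], [6.69, 114.76], [-157.13, 157.13]. Speed limits (degrees/s): [127.2, 127.2, 172.46, 172.46, 180, 180, 180].

### API

Orientations are given as [roll, pitch, yaw] about the fixed x, y, z axes, in that order (R = Rz(yaw) Ry(pitch) Rx(roll)).
In Python, from plant import * gives the robot as it stands. The module is installed in compiled form; this text tells all that it offers.
- The arm moves only by the tool move_arm, never from a script. Its argument "increments" is a list of rows, each an object of numbers: "gripper": the closure, from 0 (fully open) to 1 (shut); "dx", "dy", "dz": the shift along the tool's x, y, z in mm; "rx", "ry", "rz": the turn, a rotation vector about the tool's x, y, z in degrees. A call has 1 to 20 rows; each row is the pose to reach, as a shift and turn from the pose commanded when the call began, along the tool's axes at that moment; what a row does not reach only later rows make up. A row lasts 1/10 s, in which the tool goes at most 50 mm and 8.59 degrees, less where a joint would pass 70% of its speed; a pose out of reach is approached as far as the arm can. A call with a gripper value outside its range is refused whole. The fingers move at their own pace and stop on an object; "force" is the grip in N (left out, the last holds). Time passes only in rows, so rows that repeat a pose let the fingers close. It gives the time, the measured TCP pose, the force, the opening and the grip force at its end, in the units of the state.
- sense(): the state, without advancing time (a new reading comes with each control period).
- capture(name): name is "scene" or "top"; returns a dict with "pixels" (480x640x3 uint8, red, green, blue), "mtx" (3x3 intrinsics, pixels), "dist" ([k1, k2, p1, p2, k3] as OpenCV has them; the pictures are not rectified), "rvec" (rotation vector, rad) and "tvec" (3), from world to camera coordinates, as OpenCV has them. Camera axes: x right, y down, z forward; pixel columns grow to the right and rows downward; lengths in mm; the calibration is good to about 2 mm. A picture is of the moment at which its call begins. There is no depth.
- sign_off(): hands the job in; it is judged then, once.
The state is a dict: "time_s": time; "q": joint angles; "joint_velocities": joint speeds; "effort": joint torques, N m; "ee_pos": TCP position; "eef_rot": TCP orientation; "force": force on the tool from outside, world axes, zero at the start; "moment": the same for the moment, N m; "finger_gap": opening from 0.0 (shut) to 1.0 (fully open); "grip_force": force on a finger pad.
Only numpy, scipy, OpenCV 4.12 (cv2) and the standard library are available. Lean on these libraries where they do the work, as an engineer would, in place of code of your own. Each camera call takes 0.05 s, during which the arm holds its last target. There are 200 camera calls.

### The job

Work along the row of steel chair-leg sleeves on the grey mat, starting at the end nearest the gauge: slide each one in turn down onto the stepped gauge pin as far as it will go, then stand it in the wooden tray with the keeper bar if it went all the way down to the base, or in the cardboard tray if it stopped on the step. When all are sorted, and not before, swing the keeper bar fully shut across the wooden tray, past its click ball, and leave the other goods on the table where they stand.

Things in the scene. Friction and masses are not known exactly. Their poses are not given: they have to be found in the camera images.
- sleeve_1a: Plain steel chair-leg sleeve (open tube) of the first place in the row counted from the gauge end, or absent. Outer diameter 54 mm, height 62 mm, about 0.22 kg, bore either 37 mm or 29 mm (not told: try it on the gauge). At most one of sleeve_1a and sleeve_1b is present. Origin at the centre of its underside, z along its axis (up as it stands).
- sleeve_1b: Plain steel chair-leg sleeve (open tube) of the first place in the row counted from the gauge end, or absent. Outer diameter 54 mm, height 62 mm, about 0.22 kg, bore either 37 mm or 29 mm (not told: try it on the gauge). At most one of sleeve_1a and sleeve_1b is present. Origin at the centre of its underside, z along its axis (up as it stands).
- sleeve_2a: Plain steel chair-leg sleeve (open tube) of the second place in the row counted from the gauge end, or absent. Outer diameter 54 mm, height 62 mm, about 0.22 kg, bore either 37 mm or 29 mm (not told: try it on the gauge). At most one of sleeve_2a and sleeve_2b is present. Origin at the centre of its underside, z along its axis (up as it stands).
- sleeve_2b: Plain steel chair-leg sleeve (open tube) of the second place in the row counted from the gauge end, or absent. Outer diameter 54 mm, height 62 mm, about 0.22 kg, bore either 37 mm or 29 mm (not told: try it on the gauge). At most one of sleeve_2a and sleeve_2b is present. Origin at the centre of its underside, z along its axis (up as it stands).
- sleeve_3a: Plain steel chair-leg sleeve (open tube) of the third place in the row counted from the gauge end, or absent. Outer diameter 54 mm, height 62 mm, about 0.22 kg, bore either 37 mm or 29 mm (not told: try it on the gauge). At most one of sleeve_3a and sleeve_3b is present. Origin at the centre of its underside, z along its axis (up as it stands).
- sleeve_3b: Plain steel chair-leg sleeve (open tube) of the third place in the row counted from the gauge end, or absent. Outer diameter 54 mm, height 62 mm, about 0.22 kg, bore either 37 mm or 29 mm (not told: try it on the gauge). At most one of sleeve_3a and sleeve_3b is present. Origin at the centre of its underside, z along its axis (up as it stands).
- sleeve_4a: Plain steel chair-leg sleeve (open tube) of the fourth place in the row counted from the gauge end, or absent. Outer diameter 54 mm, height 62 mm, about 0.22 kg, bore either 37 mm or 29 mm (not told: try it on the gauge). At most one of sleeve_4a and sleeve_4b is present. Origin at the centre of its underside, z along its axis (up as it stands).
- sleeve_4b: Plain steel chair-leg sleeve (open tube) of the fourth place in the row counted from the gauge end, or absent. Outer diameter 54 mm, height 62 mm, about 0.22 kg, bore either 37 mm or 29 mm (not told: try it on the gauge). At most one of sleeve_4a and sleeve_4b is present. Origin at the centre of its underside, z along its axis (up as it stands).
- mat: Thin grey felt mat, 90 x 360 mm, 4 mm thick, fixed on the table, where the sleeves stand in one row of up to four places along its y axis, about 85 mm apart; its +y end is the gauge end. Origin at the centre of its underside.
- gauge_foot (a point): Foot of the fixed upright gauge pin's axis, on top of its base, 12 mm above the table. A 37 mm bore slides down to the base (underside at this height); a 29 mm bore stops on the pin's shoulder with its underside about 24.5 mm above this point.
- gauge: The fixed gauge: wooden base 110 x 110 x 12 mm and a dark steel stepped pin. The pin's thick lower part has diameter 34 mm and is 22 mm high (12 to 34 mm above the table), a 45 degree shoulder 5 mm high narrows it to 24 mm, the thin part reaches 64 mm above the table and a blunt cone ends at 70 mm. Origin at the centre of the underside.
- tray_floor (a point): Centre of the inner floor of the wooden tray, 6 mm above the table. Inside 74 mm (its x) by 256 mm (its y); the 6 mm walls rise 20 mm above the floor. Up to four sleeves stand in it in one row along y, 62 mm apart.
- tray: The fixed wooden tray with the keeper bar. Posts outside its ends (at y = -146 mm with the bar's hinge and y = +146 mm with the click ball) rise 78 mm above the table. When shut the bar crosses above the tray's middle. Origin at the centre of the underside; same axes as tray_floor.
- keeper (a joint): Angle of the steel keeper bar about its upright hinge: 0 is shut (along the tray's +y), growing as it swings open towards the tray's +x (clockwise seen from above), stop at 2.0; starts open at 1.5 to 1.8. It stays where it is left (friction 0.06 N m). In the last 0.1 rad it rides over a sprung ball on the end post (about 5 N at the peg) and clicks in against its stop at 0.
- keeper_peg (a point): Middle of the upright peg on the keeper bar, 190 mm from the hinge: dark steel, diameter 18 mm, 22 mm high, its top 112 mm above the table. The bar below is 16 mm wide, 80 to 90 mm above the table, 316 mm long, and begins 12 mm behind the hinge. The point's y axis points along the bar away from the hinge.
- keeper_hinge (a point): On the hinge axis of the keeper bar, at the bar's mid height; it turns with the bar.
- reject_in (a point): Centre of the inner floor of the fixed cardboard tray, 5 mm above the table. Inside 155 x 155 mm, walls rise 21 mm above the floor, 5 mm thick; holds four sleeves in two rows of two.
- jar: Bystander (not always there): amber glass jar, diameter 72 mm, 90 mm tall, beyond the gauge. Origin at the centre of its underside.
- candlestick: Bystander (not always there): brass candlestick, foot diameter 80 mm, 100 mm tall, near the far edge. Origin at the centre of its underside.
- clock: Bystander: wooden mantel clock, 60 x 100 mm, 100 mm tall, beyond the cardboard tray. Origin at the centre of its underside.
Mind the look-alikes: they are no part of the job. Leave any purple look-alike of the sleeve_1b alone.

How it is judged (in metres and radians):
On the way, in this order (a step that is already met when the one before it is completed fails the run):
1. the sleeve of the first place (if there is one) has been slid onto the gauge pin as far as it goes (((horizontal distance between sleeve_1a and gauge_foot below 0.006 m and angle between sleeve_1a's own z axis and vertical below 0.12 rad and z of sleeve_1a in the frame of gauge_foot below 0.004 m) or (horizontal distance between sleeve_1b and gauge_foot below 0.006 m and angle between sleeve_1b's own z axis and vertical below 0.12 rad and z of sleeve_1b in the frame of gauge_foot below 0.029 m))), for 0.2 s.
2. the sleeve of the second place (if there is one) has been slid onto the gauge pin as far as it goes (((horizontal distance between sleeve_2a and gauge_foot below 0.006 m and angle between sleeve_2a's own z axis and vertical below 0.12 rad and z of sleeve_2a in the frame of gauge_foot below 0.029 m) or (horizontal distance between sleeve_2b and gauge_foot below 0.006 m and angle between sleeve_2b's own z axis and vertical below 0.12 rad and z of sleeve_2b in the frame of gauge_foot below 0.004 m))), for 0.2 s.
3. the sleeve of the third place (if there is one) has been slid onto the gauge pin as far as it goes (((horizontal distance between sleeve_3a and gauge_foot below 0.006 m and angle between sleeve_3a's own z axis and vertical below 0.12 rad and z of sleeve_3a in the frame of gauge_foot below 0.029 m) or (horizontal distance between sleeve_3b and gauge_foot below 0.006 m and angle between sleeve_3b's own z axis and vertical below 0.12 rad and z of sleeve_3b in the frame of gauge_foot below 0.004 m))), for 0.2 s.
4. the sleeve of the fourth place (if there is one) has been slid onto the gauge pin as far as it goes (((horizontal distance between sleeve_4a and gauge_foot below 0.006 m and angle between sleeve_4a's own z axis and vertical below 0.12 rad and z of sleeve_4a in the frame of gauge_foot below 0.004 m) or (horizontal distance between sleeve_4b and gauge_foot below 0.006 m and angle between sleeve_4b's own z axis and vertical below 0.12 rad and z of sleeve_4b in the frame of gauge_foot below 0.029 m))), for 0.2 s.
5. every sleeve stands in its proper tray while the keeper bar is still open (x of sleeve_1a in the frame of tray_floor between -0.014 and 0.014 m and y of sleeve_1a in the frame of tray_floor between -0.106 and 0.106 m and z of sleeve_1a in the frame of tray_floor between -0.006 and 0.008 m and angle between each of sleeve_1a, sleeve_2b, sleeve_3b, sleeve_4a, sleeve_1b, sleeve_2a, sleeve_3a, sleeve_4b's own z axis and vertical below 0.12 rad and x of sleeve_2b in the frame of tray_floor between -0.014 and 0.014 m and y of sleeve_2b in the frame of tray_floor between -0.106 and 0.106 m and z of sleeve_2b in the frame of tray_floor between -0.006 and 0.008 m and x of sleeve_3b in the frame of tray_floor between -0.014 and 0.014 m and y of sleeve_3b in the frame of tray_floor between -0.106 and 0.106 m and z of sleeve_3b in the frame of tray_floor between -0.006 and 0.008 m and x of sleeve_4a in the frame of tray_floor between -0.014 and 0.014 m and y of sleeve_4a in the frame of tray_floor between -0.106 and 0.106 m and z of sleeve_4a in the frame of tray_floor between -0.006 and 0.008 m and x of sleeve_1b in the frame of reject_in between -0.055 and 0.055 m and y of sleeve_1b in the frame of reject_in between -0.055 and 0.055 m and z of sleeve_1b in the frame of reject_in between -0.006 and 0.008 m and x of sleeve_2a in the frame of reject_in between -0.055 and 0.055 m and y of sleeve_2a in the frame of reject_in between -0.055 and 0.055 m and z of sleeve_2a in the frame of reject_in between -0.006 and 0.008 m and x of sleeve_3a in the frame of reject_in between -0.055 and 0.055 m and y of sleeve_3a in the frame of reject_in between -0.055 and 0.055 m and z of sleeve_3a in the frame of reject_in between -0.006 and 0.008 m and x of sleeve_4b in the frame of reject_in between -0.055 and 0.055 m and y of sleeve_4b in the frame of reject_in between -0.055 and 0.055 m and z of sleeve_4b in the frame of reject_in between -0.006 and 0.008 m and value of joint keeper above 0.3 rad), for 0.2 s.
At the end, for the whole second after the job is handed in: Every sleeve that went fully down the gauge stands upright (within 0.12 rad) on the floor of the wooden tray, every one that stopped on the step stands upright on the floor of the cardboard tray, all at rest; the keeper bar is shut in its detent (under 0.025 rad) (x of sleeve_1a in the frame of tray_floor between -0.014 and 0.014 m and y of sleeve_1a in the frame of tray_floor between -0.106 and 0.106 m and z of sleeve_1a in the frame of tray_floor between -0.006 and 0.008 m and angle between each of sleeve_1a, sleeve_2b, sleeve_3b, sleeve_4a, sleeve_1b, sleeve_2a, sleeve_3a, sleeve_4b's own z axis and vertical below 0.12 rad and x of sleeve_2b in the frame of tray_floor between -0.014 and 0.014 m and y of sleeve_2b in the frame of tray_floor between -0.106 and 0.106 m and z of sleeve_2b in the frame of tray_floor between -0.006 and 0.008 m and x of sleeve_3b in the frame of tray_floor between -0.014 and 0.014 m and y of sleeve_3b in the frame of tray_floor between -0.106 and 0.106 m and z of sleeve_3b in the frame of tray_floor between -0.006 and 0.008 m and x of sleeve_4a in the frame of tray_floor between -0.014 and 0.014 m and y of sleeve_4a in the frame of tray_floor between -0.106 and 0.106 m and z of sleeve_4a in the frame of tray_floor between -0.006 and 0.008 m and x of sleeve_1b in the frame of reject_in between -0.055 and 0.055 m and y of sleeve_1b in the frame of reject_in between -0.055 and 0.055 m and z of sleeve_1b in the frame of reject_in between -0.006 and 0.008 m and x of sleeve_2a in the frame of reject_in between -0.055 and 0.055 m and y of sleeve_2a in the frame of reject_in between -0.055 and 0.055 m and z of sleeve_2a in the frame of reject_in between -0.006 and 0.008 m and x of sleeve_3a in the frame of reject_in between -0.055 and 0.055 m and y of sleeve_3a in the frame of reject_in between -0.055 and 0.055 m and z of sleeve_3a in the frame of reject_in between -0.006 and 0.008 m and x of sleeve_4b in the frame of reject_in between -0.055 and 0.055 m and y of sleeve_4b in the frame of reject_in between -0.055 and 0.055 m and z of sleeve_4b in the frame of reject_in between -0.006 and 0.008 m and value of joint keeper below 0.025 rad and linear speed of each of sleeve_1a, sleeve_1b, sleeve_2a, sleeve_2b, sleeve_3a, sleeve_3b, sleeve_4a, sleeve_4b below 0.02 m/s); the robot touches nothing.
It fails at once if the jar is shifted more than 30 mm (distance of jar from where it was at the start of the episode above 0.03 m).
It fails at once if the candlestick is shifted more than 30 mm (distance of candlestick from where it was at the start of the episode above 0.03 m).
It fails at once if the clock is shifted more than 30 mm (distance of clock from where it was at the start of the episode above 0.03 m).
Of sleeve_1a, sleeve_1b only 1 to 1 are there at a start; the rules pass over those that are not, and their reading is None.
Of sleeve_3a, sleeve_3b only 1 to 1 are there at a start; the rules pass over those that are not, and their reading is None.
Of sleeve_2a, sleeve_2b, jar only 1 to 1 are there at a start; the rules pass over those that are not, and their reading is None.
Of sleeve_4a, sleeve_4b, candlestick only 1 to 1 are there at a start; the rules pass over those that are not, and their reading is None.
At some moment in a run one of sleeve_1a, sleeve_1b, sleeve_2a, sleeve_2b, sleeve_3a, sleeve_3b, sleeve_4a, sleeve_4b may be knocked a few centimetres aside while the robot is not near it.
It also fails if it takes over 210 s, if anything falls off the work surface, if the arm or the gripper's body presses on something with over 40 N, if the wrist force passes 120 N, or if a joint passes its speed limit or range.

## Working session

There is one attempt and no reset: what is moved stays moved. The work goes in short steps, Python scripts to look and compute and a tool call to move; the robot and the scene stay as the last step left them, time stands still between calls to the robot, and variables do not carry over. Pictures are saved under pics/ and viewed, at most 14 in all, crops included, and the job is handed in when it is done.

Besides the shell and the picture viewer there is one more tool, called after "Request:" as name(argument=value, ...) on one line, values as JSON. move_arm: Moves the arm, as the interface text tells. Its arguments: {"type":"object","properties":{"increments":{"type":"array","items":{"type":"object","properties":{"gripper":{"type":"number"},"dx":{"type":"number"},"dy":{"type":"number"},"dz":{"type":"number"},"rx":{"type":"number"},"ry":{"type":"number"},"rz":{"type":"number"}}}},"force":{"type":"number"}},"required":["increments"]}

```bash
mkdir -p pics
cat > h.py <<'E'
from plant import *
import numpy as np, cv2
def cap(n,fn=None):
    c=capture(n)
    if fn: cv2.imwrite('pics/'+fn,c['pixels'][:,:,::-1])
    return c
def unproj(c,uv,z):
    uv=np.array(uv,float).reshape(-1,1,2)
    n=cv2.undistortPoints(uv,np.array(c['mtx']),np.array(c['dist'])).reshape(-1,2)
    R,_=cv2.Rodrigues(np.array(c['rvec'],float)); t=np.array(c['tvec'],float).reshape(3)
    C=-R.T@t; out=[]
    z=np.broadcast_to(z,len(n))
    for p,zz in zip(n,z):
        d=R.T@np.array([p[0],p[1],1]); out.append(C+d*(zz-C[2])/d[2])
    return np.array(out)
def proj(c,P):
    return cv2.projectPoints(np.array(P,float).reshape(-1,1,3),np.array(c['rvec'],float),np.array(c['tvec'],float),np.array(c['mtx']),np.array(c['dist']))[0].reshape(-1,2)
E
python3 - <<'E'
from h import *
for n in ('top','scene'):
    c=cap(n,n+'0.png'); R,_=cv2.Rodrigues(np.array(c['rvec'],float)); print(n,(-R.T@np.array(c['tvec']).reshape(3)).round(), R.round(2).tolist())
s=sense(); print({k:np.round(v,2).tolist() for k,v in s.items()})
E
```

```text
top [ 497.  -23. 1100.] [[-0.03, -1.0, -0.01], [-0.99, 0.03, -0.1], [0.1, 0.01, -0.99]]
scene [1473.  204.  741.] [[-0.25, 0.97, 0.01], [0.55, 0.15, -0.82], [-0.79, -0.2, -0.57]]
{'time_s': 0.1, 'q': [-75.66, 24.93, 1.43, 90.18, -0.66, 64.97, -4.3], 'joint_velocities': [-0.07, -0.09, 0.08, -0.23, -0.05, -0.04, 0.08], 'effort': [0.0, -66.91, 0.99, -31.51, -0.06, 0.04, 0.0], 'ee_pos': [215.86, 586.09, 234.02], 'eef_rot': [-179.92, 0.01, 159.78], 'force': [0.49, 0.0, 0.13], 'moment': [0.04, 0.01, 0.05], 'grip_force': 0.0, 'finger_gap': 1.0}
```

View pics/top0.png

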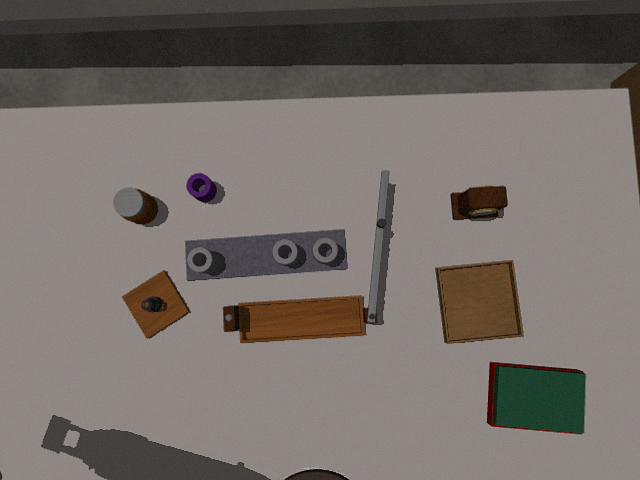

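View pics/scene0.png

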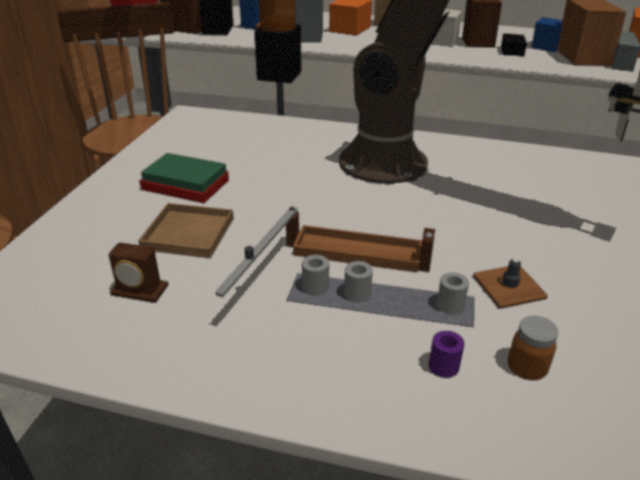

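The top picture shows sleeves at (200,260), (285,252) and (325,250), which are places 1, 3 and 4. Place 2 is empty and the jar is present. The gauge is at (153,304), the wooden tray at (302,320), the keeper hinge at (372,317) with its peg at (381,223), and the cardboard tray at (480,302). There is a purple look-alike at (201,187). Next I fit outlines in both cameras.

```bash
cat >> h.py <<'E'
from scipy.optimize import minimize
from scipy.ndimage import map_coordinates
def grad(c):
    g=cv2.GaussianBlur(c['pixels'],(0,0),1.0).astype(float)
    gx=np.abs(cv2.Sobel(g,-1,1,0)).max(2); gy=np.abs(cv2.Sobel(g,-1,0,1)).max(2)
    return np.hypot(gx,gy)
def circ(r,z):
    a=np.linspace(0,2*np.pi,80,endpoint=False); return np.c_[r*np.cos(a),r*np.sin(a),0*a+z]
def rect(w,h,z):
    t=np.linspace(-.5,.5,50); o=0*t+.5
    return np.vstack([np.c_[w*p,h*q,0*t+z] for p,q in ((t,o),(t,-o),(o,t),(-o,t))])
def place(M,p):
    c,s=np.cos(p[2]),np.sin(p[2]); return np.c_[p[0]+c*M[:,0]-s*M[:,1],p[1]+s*M[:,0]+c*M[:,1],M[:,2]]
def fit(cs,M,p0,rot=False,rng=12):
    gs=[(c,np.minimum(grad(c),150)) for c in cs]
    f=lambda p:-sum(map_coordinates(g,proj(c,place(M,p))[:,::-1].T,order=1).mean() for c,g in gs)
    best=(1e9,None)
    for dx in np.arange(-rng,rng+1,3):
        for dy in np.arange(-rng,rng+1,3):
            for da in (np.radians([-8,-4,0,4,8]) if rot else [0]):
                p=np.array(p0)+[dx,dy,da]; v=f(p)
                if v<best[0]: best=(v,p)
    p0=best[1]; S=np.array([2,2,.03 if rot else 0])
    r=minimize(lambda q:f(p0+q*S),np.zeros(3),method='Nelder-Mead',options=dict(initial_simplex=np.vstack([np.zeros(3),np.eye(3)])))
    return p0+r.x*S,r.fun
E
python3 - <<'E'
from h import *
T=cap('top');S=cap('scene')
big={n:cv2.resize(c['pixels'][:,:,::-1],None,fx=3,fy=3,interpolation=cv2.INTER_CUBIC) for n,c in (('top',T),('scene',S))}
items=dict(s1=(circ(27,66),(200,258),66,0),s3=(circ(27,66),(285,251),66,0),s4=(circ(27,66),(324,249),66,0),
 gauge=(rect(110,110,12),(156,305),12,.5),tray=(rect(86,268,26),(302,319),26,.05),card=(rect(165,165,26),(480,302),26,.05),
 purple=(circ(27,62),(200,186),62,0),pin=(circ(12,64),(155,303),64,0),hinge=(circ(8,90),(372,317),90,0),peg=(circ(9,112),(381,223),112,0))
for k,(M,uv,z,a) in items.items():
    p=unproj(T,[uv],z)[0]; p0=[p[0],p[1],a]
    res=[p0] if k in('hinge','pin') else []
    if k not in('hinge','pin'):
        for cs in ([T,S],[T],[S]): res.append(fit(cs,M,p0,a!=0)[0])
    print(k,[np.round([r[0],r[1],np.degrees(r[2])],1).tolist() for r in res])
    for n,c in (('top',T),('scene',S)):
        for q in proj(c,place(M,res[0])): cv2.circle(big[n],tuple(int(round(v*3+1)) for v in q),1,(0,255,0),-1)
cv2.imwrite('pics/ft.png',big['top'][480:1080,330:1130]); cv2.imwrite('pics/fs.png',big['scene'][570:1170,850:1650])
E
```

```text
s1 [[577.3, 229.4, 0.0], [576.8, 231.7, 0.0], [578.3, 228.8, 0.0]]
s3 [[588.3, 49.1, 0.0], [588.3, 49.3, 0.0], [588.4, 48.5, 0.0]]
s4 [[589.5, -36.2, 0.0], [589.5, -36.0, 0.0], [589.3, -36.4, 0.0]]
gauge [[485.3, 340.0, 31.4], [485.3, 338.7, 31.2], [493.2, 339.0, 30.7]]
tray [[444.4, 19.7, 1.9], [444.6, 20.4, 1.8], [444.4, 18.9, 2.2]]
card [[471.3, -361.7, 4.4], [470.9, -362.3, 4.1], [471.4, -367.9, 3.7]]
purple [[738.4, 231.9, 0.0], [738.2, 232.6, 0.0], [737.9, 230.8, 0.0]]
pin [[487.9, 323.3, 0.0]]
hinge [[447.3, -126.2, 0.0]]
peg [[635.7, -150.4, 0.0], [635.4, -149.4, 0.0], [636.4, -152.8, 0.0]]
```

View pics/ft.png

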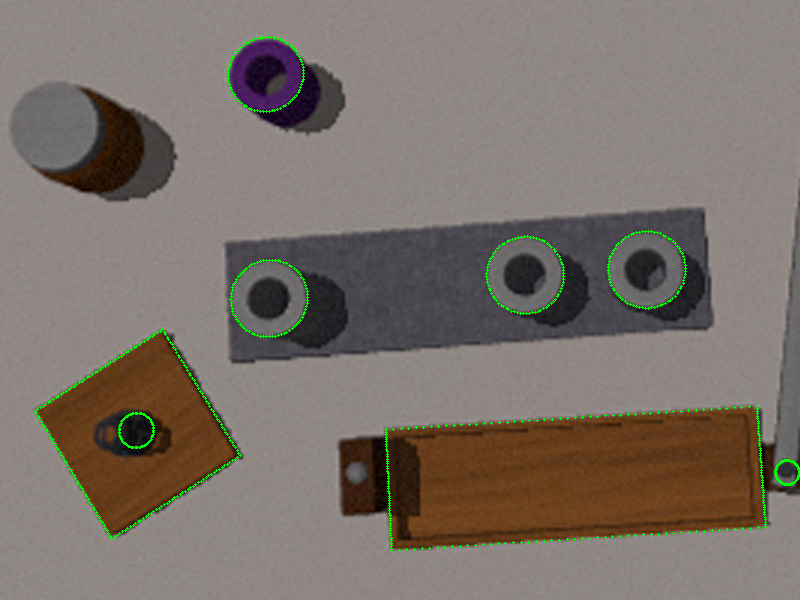

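View pics/fs.png

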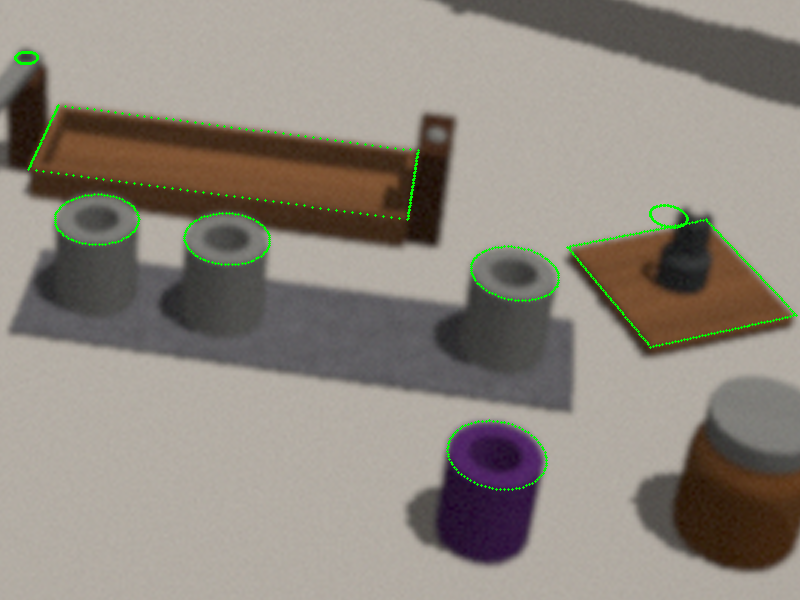

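Fits agree to about 1–2 mm. The sleeves are at (577.5,229.5), (588.3,49) and (589.5,-36). The gauge is at (485,339.5), the tray at (444.4,20) yaw 1.9°, and the card tray at (471,-362). I'll now move above sleeve 1 with the fingers closing along world x.

Request:
move_arm(increments=[{"dx":-462,"dy":-210,"dz":90,"rz":69.8,"gripper":0},{"dx":-462,"dy":-210,"dz":90,"rz":69.8},{"dx":-462,"dy":-210,"dz":90,"rz":69.8},{"dx":-462,"dy":-210,"dz":90,"rz":69.8},{"dx":-462,"dy":-210,"dz":90,"rz":69.8},{"dx":-462,"dy":-210,"dz":90,"rz":69.8},{"dx":-462,"dy":-210,"dz":90,"rz":69.8},{"dx":-462,"dy":-210,"dz":90,"rz":69.8},{"dx":-462,"dy":-210,"dz":90,"rz":69.8},{"dx":-462,"dy":-210,"dz":90,"rz":69.8},{"dx":-462,"dy":-210,"dz":90,"rz":69.8},{"dx":-462,"dy":-210,"dz":90,"rz":69.8},{"dx":-462,"dy":-210,"dz":90,"rz":69.8},{"dx":-462,"dy":-210,"dz":90,"rz":69.8}])

```text
schema error: expected keys gripper, dx, dy, dz, rx, ry, rz
```

Request:
move_arm(increments=[{"dx":-462,"dy":-210,"dz":90,"rx":0,"ry":0,"rz":69.8,"gripper":0},{"dx":-462,"dy":-210,"dz":90,"rx":0,"ry":0,"rz":69.8,"gripper":0},{"dx":-462,"dy":-210,"dz":90,"rx":0,"ry":0,"rz":69.8,"gripper":0},{"dx":-462,"dy":-210,"dz":90,"rx":0,"ry":0,"rz":69.8,"gripper":0},{"dx":-462,"dy":-210,"dz":90,"rx":0,"ry":0,"rz":69.8,"gripper":0},{"dx":-462,"dy":-210,"dz":90,"rx":0,"ry":0,"rz":69.8,"gripper":0},{"dx":-462,"dy":-210,"dz":90,"rx":0,"ry":0,"rz":69.8,"gripper":0},{"dx":-462,"dy":-210,"dz":90,"rx":0,"ry":0,"rz":69.8,"gripper":0},{"dx":-462,"dy":-210,"dz":90,"rx":0,"ry":0,"rz":69.8,"gripper":0},{"dx":-462,"dy":-210,"dz":90,"rx":0,"ry":0,"rz":69.8,"gripper":0},{"dx":-462,"dy":-210,"dz":90,"rx":0,"ry":0,"rz":69.8,"gripper":0},{"dx":-462,"dy":-210,"dz":90,"rx":0,"ry":0,"rz":69.8,"gripper":0},{"dx":-462,"dy":-210,"dz":90,"rx":0,"ry":0,"rz":69.8,"gripper":0},{"dx":-462,"dy":-210,"dz":90,"rx":0,"ry":0,"rz":69.8,"gripper":0}])

```text
time_s: 1.6
ee_pos: [575.8, 231.8, 144.8]
eef_rot: [-180.0, -0.1, 90.1]
force: [-0.9, 0.9, -0.4]
finger_gap: 1.0
grip_force: 0.0
```

Request:
move_arm(increments=[{"dx":0,"dy":0,"dz":50,"rx":0,"ry":0,"rz":0,"gripper":0},{"dx":0,"dy":0,"dz":85,"rx":0,"ry":0,"rz":0,"gripper":0},{"dx":0,"dy":0,"dz":102,"rx":0,"ry":0,"rz":0,"gripper":0},{"dx":0,"dy":0,"dz":102,"rx":0,"ry":0,"rz":0,"gripper":0},{"dx":0,"dy":0,"dz":102,"rx":0,"ry":0,"rz":0,"gripper":0},{"dx":0,"dy":0,"dz":102,"rx":0,"ry":0,"rz":0,"gripper":0}])

```text
time_s: 2.2
ee_pos: [577.7, 230.9, 44.4]
eef_rot: [179.9, -0.1, 90.0]
force: [0.0, 0.2, -0.2]
finger_gap: 1.0
grip_force: 0.0
```

Run:
```python
from h import *
T=cap('top','t1.png');S=cap('scene','s1.png');s=sense();print(s['ee_pos'],s['eef_rot'],s['force'])
M=circ(27,66)
print(fit([S],M,[577.5,229.5,0],rng=6)[0])
im=np.vstack([cv2.resize(T['pixels'][200:300,140:340],None,fx=4,fy=3),cv2.resize(S['pixels'][200:300,400:600],None,fx=4,fy=3)])
cv2.imwrite('pics/v1.png',im[:,:,::-1])
```

```text
[577.72708321 230.49327299  44.26689079] [ 1.79873393e+02 -7.41541096e-02  9.00084804e+01] [-0.50242444 -0.18833573 -0.83734102]
[554.33751133 216.61546265   0.        ]
```

View pics/v1.png

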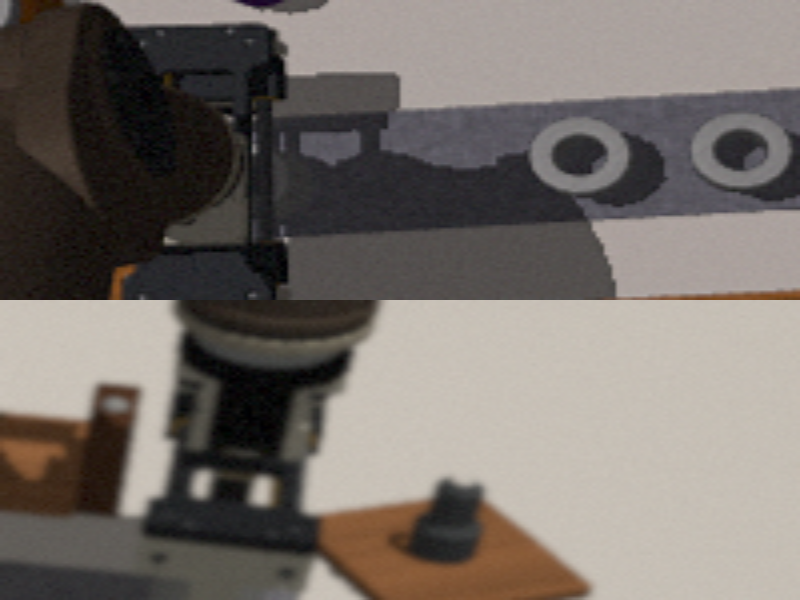

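The top and scene crops show the gripper straddling sleeve 1, which it hides, with nothing disturbed. I'll close and lift.

Request:
move_arm(force=20, increments=[{"dx":0,"dy":0,"dz":0,"rx":0,"ry":0,"rz":0,"gripper":1},{"dx":0,"dy":0,"dz":0,"rx":0,"ry":0,"rz":0,"gripper":1},{"dx":0,"dy":0,"dz":0,"rx":0,"ry":0,"rz":0,"gripper":1},{"dx":0,"dy":0,"dz":0,"rx":0,"ry":0,"rz":0,"gripper":1},{"dx":0,"dy":0,"dz":0,"rx":0,"ry":0,"rz":0,"gripper":1},{"dx":0,"dy":0,"dz":0,"rx":0,"ry":0,"rz":0,"gripper":1},{"dx":0,"dy":0,"dz":-30,"rx":0,"ry":0,"rz":0,"gripper":1},{"dx":0,"dy":0,"dz":-70,"rx":0,"ry":0,"rz":0,"gripper":1},{"dx":0,"dy":0,"dz":-90,"rx":0,"ry":0,"rz":0,"gripper":1},{"dx":0,"dy":0,"dz":-90,"rx":0,"ry":0,"rz":0,"gripper":1},{"dx":0,"dy":0,"dz":-90,"rx":0,"ry":0,"rz":0,"gripper":1},{"dx":0,"dy":0,"dz":-90,"rx":0,"ry":0,"rz":0,"gripper":1}])

```text
time_s: 3.5
ee_pos: [575.8, 229.5, 131.1]
eef_rot: [-179.9, 0.1, 90.0]
force: [-1.4, 0.4, -2.0]
finger_gap: 0.591
grip_force: 20.0
```

Run:
```python
from h import *
T=cap('top');S=cap('scene');s=sense();print(s['ee_pos'],s['eef_rot'],s['force'],s['finger_gap'],s['grip_force'])
e=s['ee_pos']; zb=e[2]-40
b=S['pixels'][:,:,::-1].copy(); b=cv2.resize(b,None,fx=3,fy=3,interpolation=cv2.INTER_CUBIC)
for z in(zb,zb+5):
  for q in proj(S,place(circ(27,z),[e[0],e[1],0])): cv2.circle(b,tuple(int(round(v*3+1)) for v in q),1,(0,255,0),-1)
u=proj(S,[[e[0],e[1],zb]])[0]*3; x,y=int(u[0])-300,max(0,int(u[1])-250)
im=b[y:y+500,x:x+700]
cv2.imwrite('pics/v2.png',im)
print(unproj(T,[(153,304)],12))
```

```text
[576.04082359 229.46685014 131.18060512] [-1.79867760e+02  6.76364151e-02  8.99816482e+01] [-0.41264371 -0.49601053 -2.44198051] 0.5922292891307921 19.99946788419038
[[485.32887175 345.13232671  12.        ]]
```

View pics/v2.png

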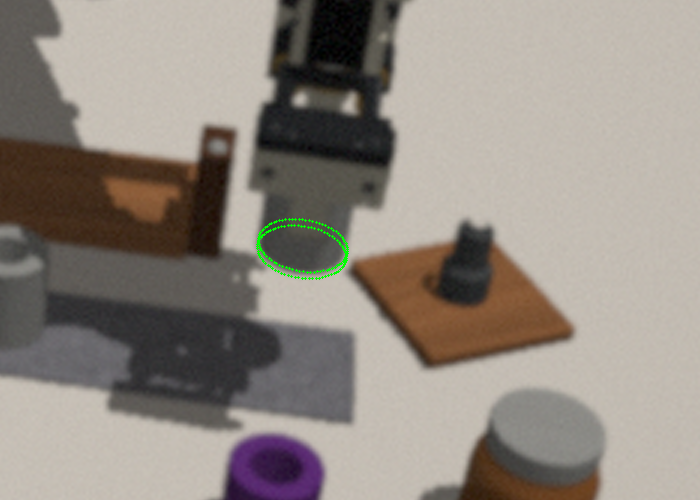

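The crop shows the sleeve held, with its bottom about 5 crop pixels right of the predicted circle at (302,248). The pin is visible at (466,265). I'll fit the silhouettes of both numerically.

```bash
cat >> h.py <<'E'
def sil(c,p,parts):
    out=[]
    for r,z0,z1 in parts:
        for z in np.linspace(z0,z1,12):
            q=proj(c,place(circ(r,z),[p[0],p[1],0])); out+= [q[q[:,0].argmin()],q[q[:,0].argmax()]]
    return np.array(out)
def silfit(c,parts,p0,rng=8):
    "scans across y only (image horizontal) with x given"
    g=np.minimum(grad(c),200); ys=np.arange(-rng,rng+.1,.25)
    v=[map_coordinates(g,sil(c,[p0[0],p0[1]+d],parts)[:,::-1].T,order=1).mean() for d in ys]
    return p0[1]+ys[int(np.argmax(v))],max(v)
E
python3 - <<'E'
from h import *
S=cap('scene');T=cap('top');e=sense()['ee_pos']
print('thick',silfit(S,[(17,15,33)],[485.3,339.5]),'thin',silfit(S,[(12,41,62)],[485.3,339.5]))
print('sleeve',silfit(S,[(27,e[2]-40,e[2]-20)],e[:2]),e)
print('gauge',fit([T],rect(110,110,12),[485.3,339,.545],True,3)[0])
for s,p in(('s3',[588.3,49]),('s4',[589.5,-36])): print(s,silfit(S,[(27,10,62)],p),[fit([c],circ(27,66),[*p,0],rng=3)[0][:2] for c in (T,S)])
E
```

```text
thick (np.float64(340.75), np.float64(150.23683411643725)) thin (np.float64(340.5), np.float64(191.86763203135965))
sleeve (np.float64(228.27251885251022), np.float64(198.4174233645449)) [576.40371945 229.52251885 131.6080767 ]
gauge [483.43129314 337.68110778   0.56234626]
s3 (np.float64(48.5), np.float64(80.05245760897166)) [array([587.56419461,  49.35749834]), array([588.00772312,  47.92777611])]
s4 (np.float64(-36.5), np.float64(125.29163004427271)) [array([589.36586377, -36.17467924]), array([589.3983169, -36.279804 ])]
```

Request:
move_arm(increments=[{"dx":35,"dy":-30,"dz":0,"rx":0,"ry":0,"rz":0,"gripper":1},{"dx":70,"dy":-60,"dz":0,"rx":0,"ry":0,"rz":0,"gripper":1},{"dx":100,"dy":-84,"dz":0,"rx":0,"ry":0,"rz":0,"gripper":1},{"dx":110,"dy":-92,"dz":0,"rx":0,"ry":0,"rz":0,"gripper":1},{"dx":110,"dy":-92,"dz":0,"rx":0,"ry":0,"rz":0,"gripper":1},{"dx":110,"dy":-92,"dz":0,"rx":0,"ry":0,"rz":0,"gripper":1},{"dx":110,"dy":-92,"dz":0,"rx":0,"ry":0,"rz":0,"gripper":1}])

```text
time_s: 4.4
ee_pos: [486.4, 337.9, 132.7]
eef_rot: [180.0, 0.1, 89.8]
force: [0.1, 0.1, -2.1]
finger_gap: 0.587
grip_force: 20.0
```

```bash
cat > look.py <<'E'
from h import *
import sys
S=cap('scene');s=sense();e=s['ee_pos'];print(np.round(e,1),np.round(s['force'],1),s['finger_gap'],s['grip_force'])
b=cv2.resize(S['pixels'][:,:,::-1],None,fx=4,fy=4,interpolation=cv2.INTER_CUBIC)
for z in(e[2]-40,):
  for q in proj(S,place(circ(27,z),[e[0],e[1],0])): cv2.circle(b,tuple(int(round(v*4+1.5)) for v in q),1,(0,255,0),-1)
for q in sil(S,[485.3,340.6],[(17,15,33),(12,41,62)]): cv2.circle(b,tuple(int(round(v*4+1.5)) for v in q),1,(0,0,255),-1)
u=proj(S,[[e[0],e[1],e[2]-40]])[0]*4; x,y=int(u[0])-200,max(0,int(u[1])-200)
cv2.imwrite('pics/'+sys.argv[1],b[y:y+400,x:x+400])
E
python3 look.py v3.png
```

```text
[486.3 338.  132.7] [ 0.5  0.7 -2.5] 0.5897491557586633 19.999305959790945
```

View pics/v3.png

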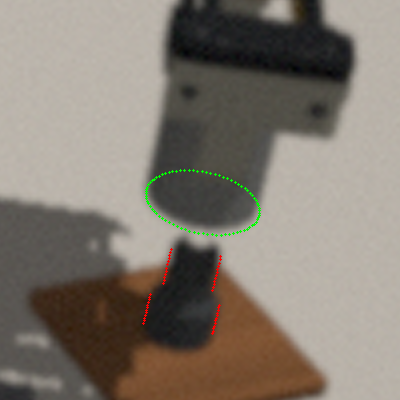

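The crop shows the sleeve roughly above the pin. Its centre is about 1.5–2 mm short in +y: sleeve edges at columns 150 and 263, pin at 149–219 at the foot. I'll shift slightly and lower.

Request:
move_arm(increments=[{"dx":2,"dy":-1,"dz":6,"rx":0,"ry":0,"rz":0,"gripper":1},{"dx":2,"dy":-1,"dz":12,"rx":0,"ry":0,"rz":0,"gripper":1},{"dx":2,"dy":-1,"dz":18,"rx":0,"ry":0,"rz":0,"gripper":1},{"dx":2,"dy":-1,"dz":22,"rx":0,"ry":0,"rz":0,"gripper":1},{"dx":2,"dy":-1,"dz":26,"rx":0,"ry":0,"rz":0,"gripper":1},{"dx":2,"dy":-1,"dz":30,"rx":0,"ry":0,"rz":0,"gripper":1},{"dx":2,"dy":-1,"dz":33,"rx":0,"ry":0,"rz":0,"gripper":1},{"dx":2,"dy":-1,"dz":33,"rx":0,"ry":0,"rz":0,"gripper":1}])

```text
time_s: 5.25
ee_pos: [483.8, 341.7, 99.3]
eef_rot: [-180.0, 0.0, 90.0]
force: [0.1, 0.1, -2.5]
finger_gap: 0.584
grip_force: 20.0
```

Request:
move_arm(increments=[{"dx":0,"dy":0,"dz":5,"rx":0,"ry":0,"rz":0,"gripper":1},{"dx":0,"dy":0,"dz":10,"rx":0,"ry":0,"rz":0,"gripper":1},{"dx":0,"dy":0,"dz":15,"rx":0,"ry":0,"rz":0,"gripper":1},{"dx":0,"dy":0,"dz":18,"rx":0,"ry":0,"rz":0,"gripper":1},{"dx":0,"dy":0,"dz":18,"rx":0,"ry":0,"rz":0,"gripper":1}])

```text
time_s: 5.75
ee_pos: [483.7, 341.6, 81.1]
eef_rot: [-180.0, 0.0, 90.0]
force: [0.1, -0.1, -1.9]
finger_gap: 0.592
grip_force: 20.0
```

Request:
move_arm(force=8, increments=[{"dx":0,"dy":0,"dz":2,"rx":0,"ry":0,"rz":0,"gripper":1},{"dx":0,"dy":0,"dz":4,"rx":0,"ry":0,"rz":0,"gripper":1},{"dx":0,"dy":0,"dz":6,"rx":0,"ry":0,"rz":0,"gripper":1},{"dx":0,"dy":0,"dz":8,"rx":0,"ry":0,"rz":0,"gripper":1},{"dx":0,"dy":0,"dz":8,"rx":0,"ry":0,"rz":0,"gripper":1}])

```text
time_s: 6.25
ee_pos: [484.6, 342.2, 74.3]
eef_rot: [179.9, -0.1, 90.0]
force: [-0.6, -0.7, 3.4]
finger_gap: 0.595
grip_force: 8.0
```

Request:
move_arm(increments=[{"dx":0,"dy":0,"dz":6,"rx":0,"ry":0,"rz":0,"gripper":0.2},{"dx":0,"dy":0,"dz":6,"rx":0,"ry":0,"rz":0,"gripper":0.2},{"dx":0,"dy":0,"dz":6,"rx":0,"ry":0,"rz":0,"gripper":0.2},{"dx":0,"dy":0,"dz":6,"rx":0,"ry":0,"rz":0,"gripper":0.2}])

```text
time_s: 6.65
ee_pos: [484.0, 341.8, 67.7]
eef_rot: [-180.0, 0.0, 90.0]
force: [0.2, 0.3, -0.3]
finger_gap: 0.799
grip_force: 0.0
```

```bash
python3 look.py v4.png
```

```text
[484.  341.8  67.7] [ 1.  -0.2 -0.1] 0.8002662119641826 0.0
```

View pics/v4.png

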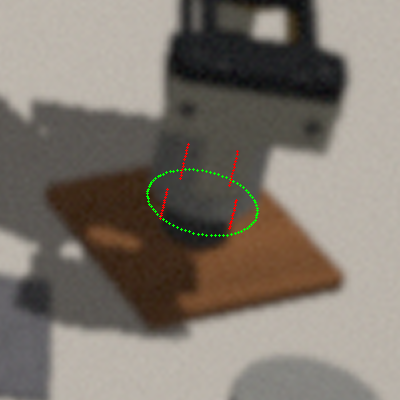

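The crop shows a dark band of thick pin at (200,230) below the sleeve, so it sits on the step. I'll cross-check the bore from the first picture.

Run:
```python
from h import *
c=cap('top')
P0=cv2.imread('pics/top0.png')[:,:,::-1].astype(float)
c0=dict(c); c0['pixels']=P0.astype(np.uint8); g=grad(c0)
for n,p,z in(('s1',(576.8,231),66),('s3',(588.2,49.2),66),('s4',(589.5,-36.1),66),('pur',(738.2,232),62)):
    r=np.arange(10,32,1.)
    print(n,[(int(q),int(map_coordinates(P0.mean(2),proj(c,place(circ(q,z),[*p,0]))[:,::-1].T,order=1).mean())) for q in r])
```

```text
s1 [(10, 35), (11, 35), (12, 37), (13, 45), (14, 58), (15, 77), (16, 95), (17, 106), (18, 110), (19, 110), (20, 110), (21, 110), (22, 109), (23, 109), (24, 106), (25, 99), (26, 88), (27, 77), (28, 69), (29, 67), (30, 69), (31, 71)]
s3 [(10, 39), (11, 40), (12, 41), (13, 47), (14, 61), (15, 81), (16, 98), (17, 106), (18, 108), (19, 108), (20, 107), (21, 107), (22, 107), (23, 107), (24, 105), (25, 97), (26, 83), (27, 68), (28, 61), (29, 60), (30, 61), (31, 62)]
s4 [(10, 45), (11, 44), (12, 45), (13, 50), (14, 63), (15, 80), (16, 95), (17, 103), (18, 105), (19, 105), (20, 105), (21, 105), (22, 105), (23, 105), (24, 103), (25, 95), (26, 81), (27, 67), (28, 58), (29, 56), (30, 58), (31, 61)]
pur [(10, 31), (11, 31), (12, 31), (13, 35), (14, 43), (15, 53), (16, 61), (17, 65), (18, 66), (19, 66), (20, 66), (21, 65), (22, 65), (23, 66), (24, 67), (25, 71), (26, 76), (27, 85), (28, 92), (29, 97), (30, 99), (31, 101)]
```

All bores look alike from above, so only the gauge can decide. I'll regrip lightly and press while wobbling, to be sure the sleeve isn't jammed on the shoulder.

Request:
move_arm(force=10, increments=[{"dx":-1,"dy":1,"dz":-3,"rx":0,"ry":0,"rz":0,"gripper":1},{"dx":-1,"dy":1,"dz":-3,"rx":0,"ry":0,"rz":0,"gripper":1},{"dx":-1,"dy":1,"dz":-3,"rx":0,"ry":0,"rz":0,"gripper":1},{"dx":-1,"dy":1,"dz":-2,"rx":0,"ry":0,"rz":0,"gripper":1},{"dx":0,"dy":1,"dz":-2,"rx":0,"ry":0,"rz":0,"gripper":1},{"dx":-2,"dy":1,"dz":-1,"rx":0,"ry":0,"rz":0,"gripper":1},{"dx":-1,"dy":0,"dz":-1,"rx":0,"ry":0,"rz":0,"gripper":1},{"dx":-1,"dy":2,"dz":0,"rx":0,"ry":0,"rz":0,"gripper":1},{"dx":-1,"dy":1,"dz":1,"rx":0,"ry":0,"rz":0,"gripper":1},{"dx":-1,"dy":1,"dz":1,"rx":0,"ry":0,"rz":0,"gripper":1}])

```text
time_s: 7.75
ee_pos: [485.2, 341.5, 67.8]
eef_rot: [180.0, -0.1, 90.0]
force: [-2.8, -0.7, 11.7]
finger_gap: 0.592
grip_force: 10.0
```

It carries 12 N without sinking, so it went to the step and belongs in the cardboard tray. I'll regrip higher and lift off.

Request:
move_arm(force=20, increments=[{"dx":0,"dy":0,"dz":-3,"rx":0,"ry":0,"rz":0,"gripper":0.35},{"dx":0,"dy":0,"dz":-10,"rx":0,"ry":0,"rz":0,"gripper":0.35},{"dx":0,"dy":0,"dz":-10,"rx":0,"ry":0,"rz":0,"gripper":0.35},{"dx":0,"dy":0,"dz":-10,"rx":0,"ry":0,"rz":0,"gripper":0.35},{"dx":0,"dy":0,"dz":-10,"rx":0,"ry":0,"rz":0,"gripper":1},{"dx":0,"dy":0,"dz":-10,"rx":0,"ry":0,"rz":0,"gripper":1},{"dx":0,"dy":0,"dz":-10,"rx":0,"ry":0,"rz":0,"gripper":1},{"dx":0,"dy":0,"dz":-10,"rx":0,"ry":0,"rz":0,"gripper":1},{"dx":0,"dy":0,"dz":-40,"rx":0,"ry":0,"rz":0,"gripper":1},{"dx":0,"dy":0,"dz":-80,"rx":0,"ry":0,"rz":0,"gripper":1},{"dx":0,"dy":0,"dz":-113,"rx":0,"ry":0,"rz":0,"gripper":1},{"dx":0,"dy":0,"dz":-113,"rx":0,"ry":0,"rz":0,"gripper":1}])

```text
time_s: 8.95
ee_pos: [487.2, 342.0, 184.1]
eef_rot: [179.7, -0.3, 90.0]
force: [0.2, 0.8, -2.8]
finger_gap: 0.589
grip_force: 20.0
```

Request:
move_arm(increments=[{"dx":-50,"dy":-2,"dz":0,"rx":0,"ry":0,"rz":0,"gripper":1},{"dx":-100,"dy":-4,"dz":0,"rx":0,"ry":0,"rz":0,"gripper":1},{"dx":-150,"dy":-6,"dz":0,"rx":0,"ry":0,"rz":0,"gripper":1},{"dx":-200,"dy":-8,"dz":0,"rx":0,"ry":0,"rz":0,"gripper":1},{"dx":-250,"dy":-10,"dz":0,"rx":0,"ry":0,"rz":0,"gripper":1},{"dx":-300,"dy":-12,"dz":0,"rx":0,"ry":0,"rz":0,"gripper":1},{"dx":-350,"dy":-14,"dz":0,"rx":0,"ry":0,"rz":0,"gripper":1},{"dx":-400,"dy":-16,"dz":0,"rx":0,"ry":0,"rz":0,"gripper":1},{"dx":-450,"dy":-18,"dz":0,"rx":0,"ry":0,"rz":0,"gripper":1},{"dx":-500,"dy":-20,"dz":0,"rx":0,"ry":0,"rz":0,"gripper":1},{"dx":-550,"dy":-22,"dz":0,"rx":0,"ry":0,"rz":0,"gripper":1},{"dx":-600,"dy":-24,"dz":0,"rx":0,"ry":0,"rz":0,"gripper":1},{"dx":-650,"dy":-26,"dz":0,"rx":0,"ry":0,"rz":0,"gripper":1},{"dx":-700,"dy":-28,"dz":0,"rx":0,"ry":0,"rz":0,"gripper":1},{"dx":-750,"dy":-30,"dz":0,"rx":0,"ry":0,"rz":0,"gripper":1},{"dx":-750,"dy":-30,"dz":0,"rx":0,"ry":0,"rz":0,"gripper":1},{"dx":-750,"dy":-30,"dz":0,"rx":0,"ry":0,"rz":0,"gripper":1},{"dx":-750,"dy":-30,"dz":0,"rx":0,"ry":0,"rz":0,"gripper":1}])

```text
time_s: 10.75
ee_pos: [454.7, -407.7, 178.6]
eef_rot: [-179.9, -0.1, 90.0]
force: [0.3, 0.3, -2.7]
finger_gap: 0.588
grip_force: 20.0
```

Request:
move_arm(increments=[{"dx":0,"dy":0,"dz":45,"rx":0,"ry":0,"rz":0,"gripper":1},{"dx":0,"dy":0,"dz":90,"rx":0,"ry":0,"rz":0,"gripper":1},{"dx":0,"dy":0,"dz":115,"rx":0,"ry":0,"rz":0,"gripper":1},{"dx":0,"dy":0,"dz":125,"rx":0,"ry":0,"rz":0,"gripper":1},{"dx":0,"dy":0,"dz":130,"rx":0,"ry":0,"rz":0,"gripper":1},{"dx":0,"dy":0,"dz":133,"rx":0,"ry":0,"rz":0,"gripper":1},{"dx":0,"dy":0,"dz":134,"rx":0,"ry":0,"rz":0,"gripper":1},{"dx":0,"dy":0,"dz":134,"rx":0,"ry":0,"rz":0,"gripper":1}])

```text
time_s: 11.55
ee_pos: [455.3, -409.6, 46.8]
eef_rot: [179.9, 0.1, 90.0]
force: [-0.3, 0.5, -1.0]
finger_gap: 0.588
grip_force: 20.0
```

Request:
move_arm(increments=[{"dx":0,"dy":0,"dz":0,"rx":0,"ry":0,"rz":0,"gripper":0.34},{"dx":0,"dy":0,"dz":0,"rx":0,"ry":0,"rz":0,"gripper":0.34},{"dx":0,"dy":0,"dz":0,"rx":0,"ry":0,"rz":0,"gripper":0.34},{"dx":0,"dy":0,"dz":-40,"rx":0,"ry":0,"rz":0,"gripper":0.34},{"dx":0,"dy":0,"dz":-80,"rx":0,"ry":0,"rz":0,"gripper":0},{"dx":0,"dy":0,"dz":-110,"rx":0,"ry":0,"rz":0,"gripper":0},{"dx":0,"dy":0,"dz":-110,"rx":0,"ry":0,"rz":0,"gripper":0},{"dx":46,"dy":13.3,"dz":-110,"rx":0,"ry":0,"rz":0,"gripper":0},{"dx":92,"dy":26.6,"dz":-110,"rx":0,"ry":0,"rz":0,"gripper":0},{"dx":138,"dy":40,"dz":-110,"rx":0,"ry":0,"rz":0,"gripper":0},{"dx":184,"dy":53,"dz":-110,"rx":0,"ry":0,"rz":0,"gripper":0},{"dx":230,"dy":67,"dz":-110,"rx":0,"ry":0,"rz":0,"gripper":0},{"dx":276,"dy":80,"dz":-110,"rx":0,"ry":0,"rz":0,"gripper":0},{"dx":322,"dy":93,"dz":-110,"rx":0,"ry":0,"rz":0,"gripper":0},{"dx":368,"dy":107,"dz":-110,"rx":0,"ry":0,"rz":0,"gripper":0},{"dx":414,"dy":120,"dz":-110,"rx":0,"ry":0,"rz":0,"gripper":0},{"dx":458,"dy":133,"dz":-110,"rx":0,"ry":0,"rz":0,"gripper":0},{"dx":458,"dy":133,"dz":-110,"rx":0,"ry":0,"rz":0,"gripper":0},{"dx":458,"dy":133,"dz":-110,"rx":0,"ry":0,"rz":0,"gripper":0}])

```text
time_s: 13.45
ee_pos: [587.7, 50.2, 155.0]
eef_rot: [-180.0, 0.0, 90.2]
force: [0.1, -0.8, 0.4]
finger_gap: 0.999
grip_force: 0.0
```

```bash
cat > chk.py <<'E'
from h import *
import sys
S=cap('scene','sc.png');T=cap('top','tc.png');s=sense();print(np.round(s['ee_pos'],1),np.round(s['force'],1),s['time_s'])
for a in sys.argv[1:]:
    x,y,z=map(float,a.split(','))
    for n,c in(('T',T),('S',S)):
        p,v=fit([c],circ(27,z),[x,y,0],rng=9); print(a,n,p[:2].round(1),round(v))
E
python3 chk.py 455,-409,67 588.3,49,66 589.5,-36.2,66
python3 - <<'E'
import cv2
t=cv2.imread('pics/tc.png');s=cv2.imread('pics/sc.png')
import numpy as np
cv2.imwrite('pics/v5.png',np.hstack([cv2.resize(t,(400,300)),cv2.resize(s,(400,300))]))
E
```

```text
[587.4  47.4 155.5] [ 0.9 -0.1  0.5] 13.55
455,-409,67 T [ 456.4 -407.5] -146
455,-409,67 S [ 456.  -407.6] -120
588.3,49,66 T [598.3  44.4] -53
588.3,49,66 S [587.4  52.7] -110
589.5,-36.2,66 T [589.2 -34.3] -78
589.5,-36.2,66 S [589.2 -35.3] -72
```

View pics/v5.png

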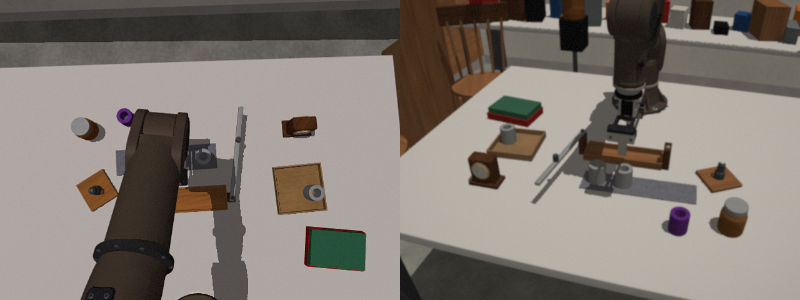

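Sleeve 1 stands in the cardboard tray at (316,192) in the left half, and sleeves 3 and 4 are still on the mat. I'll descend on sleeve 3.

Request:
move_arm(increments=[{"dx":0,"dy":0,"dz":50,"rx":0,"ry":0,"rz":0,"gripper":0},{"dx":0,"dy":0,"dz":90,"rx":0,"ry":0,"rz":0,"gripper":0},{"dx":0,"dy":0,"dz":112,"rx":0,"ry":0,"rz":0,"gripper":0},{"dx":0,"dy":0,"dz":112,"rx":0,"ry":0,"rz":0,"gripper":0},{"dx":0,"dy":0,"dz":112,"rx":0,"ry":0,"rz":0,"gripper":0},{"dx":0,"dy":0,"dz":112,"rx":0,"ry":0,"rz":0,"gripper":1},{"dx":0,"dy":0,"dz":112,"rx":0,"ry":0,"rz":0,"gripper":1},{"dx":0,"dy":0,"dz":112,"rx":0,"ry":0,"rz":0,"gripper":1},{"dx":0,"dy":0,"dz":112,"rx":0,"ry":0,"rz":0,"gripper":1},{"dx":0,"dy":0,"dz":112,"rx":0,"ry":0,"rz":0,"gripper":1},{"dx":0,"dy":0,"dz":112,"rx":0,"ry":0,"rz":0,"gripper":1},{"dx":0,"dy":0,"dz":75,"rx":0,"ry":0,"rz":0,"gripper":1},{"dx":0,"dy":0,"dz":40,"rx":0,"ry":0,"rz":0,"gripper":1},{"dx":0,"dy":0,"dz":13,"rx":0,"ry":0,"rz":0,"gripper":1},{"dx":0,"dy":0,"dz":13,"rx":0,"ry":0,"rz":0,"gripper":1}])

```text
time_s: 15.05
ee_pos: [589.9, 48.7, 146.1]
eef_rot: [179.7, -0.1, 90.0]
force: [0.3, -0.5, -2.9]
finger_gap: 0.59
grip_force: 20.0
```

Request:
move_arm(increments=[{"dx":45,"dy":-16,"dz":0,"rx":0,"ry":0,"rz":0,"gripper":1},{"dx":90,"dy":-32,"dz":0,"rx":0,"ry":0,"rz":0,"gripper":1},{"dx":135,"dy":-48,"dz":0,"rx":0,"ry":0,"rz":0,"gripper":1},{"dx":180,"dy":-64,"dz":0,"rx":0,"ry":0,"rz":0,"gripper":1},{"dx":225,"dy":-79,"dz":0,"rx":0,"ry":0,"rz":0,"gripper":1},{"dx":265,"dy":-94,"dz":0,"rx":0,"ry":0,"rz":0,"gripper":1},{"dx":292,"dy":-103,"dz":0,"rx":0,"ry":0,"rz":0,"gripper":1},{"dx":292,"dy":-103,"dz":10,"rx":0,"ry":0,"rz":0,"gripper":1},{"dx":292,"dy":-103,"dz":10,"rx":0,"ry":0,"rz":0,"gripper":1},{"dx":292,"dy":-103,"dz":10,"rx":0,"ry":0,"rz":0,"gripper":1}])

```text
time_s: 16.05
ee_pos: [485.0, 339.0, 131.8]
eef_rot: [-179.9, 0.1, 89.9]
force: [0.0, -0.6, -2.2]
finger_gap: 0.591
grip_force: 20.0
```

```bash
python3 look.py v6.png
```

```text
[485.5 339.  132.3] [-0.3  0.2 -2.4] 0.5895891252548667 19.9995044991374
```

View pics/v6.png

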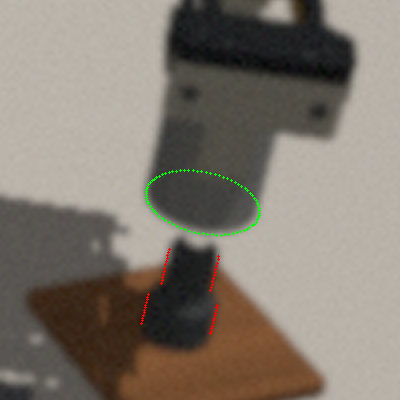

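The picture matches the first approach: sleeve edges at 150–264, pin at 145–218. I'll lower with a +1 mm correction.

Request:
move_arm(increments=[{"dx":1,"dy":0,"dz":8,"rx":0,"ry":0,"rz":0,"gripper":1},{"dx":1,"dy":0,"dz":16,"rx":0,"ry":0,"rz":0,"gripper":1},{"dx":1,"dy":0,"dz":22,"rx":0,"ry":0,"rz":0,"gripper":1},{"dx":1,"dy":0,"dz":28,"rx":0,"ry":0,"rz":0,"gripper":1},{"dx":1,"dy":0,"dz":34,"rx":0,"ry":0,"rz":0,"gripper":1},{"dx":1,"dy":0,"dz":40,"rx":0,"ry":0,"rz":0,"gripper":1},{"dx":1,"dy":0,"dz":46,"rx":0,"ry":0,"rz":0,"gripper":1},{"dx":1,"dy":0,"dz":51,"rx":0,"ry":0,"rz":0,"gripper":1},{"dx":1,"dy":0,"dz":51,"rx":0,"ry":0,"rz":0,"gripper":1}])

```text
time_s: 17.0
ee_pos: [484.6, 341.6, 81.0]
eef_rot: [-179.9, 0.0, 90.0]
force: [0.3, 0.6, -3.6]
finger_gap: 0.588
grip_force: 20.0
```

Request:
move_arm(force=10, increments=[{"dx":0,"dy":0,"dz":2,"rx":0,"ry":0,"rz":0,"gripper":1},{"dx":0,"dy":0,"dz":4,"rx":0,"ry":0,"rz":0,"gripper":1},{"dx":0,"dy":0,"dz":6,"rx":0,"ry":0,"rz":0,"gripper":1},{"dx":0,"dy":0,"dz":8,"rx":0,"ry":0,"rz":0,"gripper":1},{"dx":0,"dy":0,"dz":10,"rx":0,"ry":0,"rz":0,"gripper":1},{"dx":0,"dy":0,"dz":12,"rx":0,"ry":0,"rz":0,"gripper":1},{"dx":0,"dy":0,"dz":12,"rx":0,"ry":0,"rz":0,"gripper":1}])

```text
time_s: 17.7
ee_pos: [485.5, 342.7, 71.1]
eef_rot: [179.9, -0.1, 90.0]
force: [-2.1, 0.4, 10.3]
finger_gap: 0.59
grip_force: 10.0
```

Request:
move_arm(increments=[{"dx":0,"dy":0,"dz":10,"rx":0,"ry":0,"rz":0,"gripper":0.34},{"dx":0,"dy":0,"dz":10,"rx":0,"ry":0,"rz":0,"gripper":0.34},{"dx":0,"dy":0,"dz":10,"rx":0,"ry":0,"rz":0,"gripper":0.34},{"dx":0,"dy":0,"dz":10,"rx":0,"ry":0,"rz":0,"gripper":0.34}])

```text
time_s: 18.1
ee_pos: [485.2, 341.8, 59.9]
eef_rot: [180.0, -0.0, 90.0]
force: [-0.5, -0.6, 0.5]
finger_gap: 0.656
grip_force: 0.0
```

```bash
python3 look.py v7.png
```

```text
[485.2 341.8  59.9] [-0.7  0.1 -0.4] 0.661202549378632 0.0
```

View pics/v7.png

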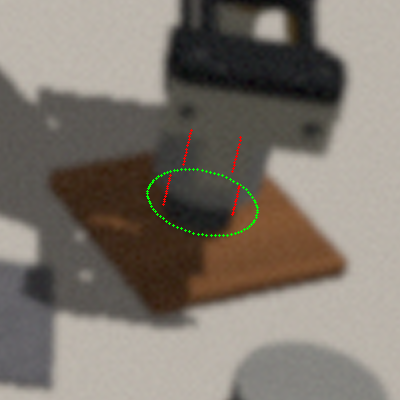

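It again sits on the step, with the dark thick pin visible at (200,215). I'll do the same press-and-wobble check.

Request:
move_arm(force=10, increments=[{"dx":-1,"dy":0,"dz":-11,"rx":0,"ry":0,"rz":0,"gripper":0.34},{"dx":-1,"dy":0,"dz":-11,"rx":0,"ry":0,"rz":0,"gripper":1},{"dx":-1,"dy":0,"dz":-11,"rx":0,"ry":0,"rz":0,"gripper":1},{"dx":-1,"dy":0,"dz":-10,"rx":0,"ry":0,"rz":0,"gripper":1},{"dx":0,"dy":0,"dz":-10,"rx":0,"ry":0,"rz":0,"gripper":1},{"dx":-3,"dy":0,"dz":-9,"rx":0,"ry":0,"rz":0,"gripper":1},{"dx":-2,"dy":-1,"dz":-8,"rx":0,"ry":0,"rz":0,"gripper":1},{"dx":-2,"dy":1,"dz":-7,"rx":0,"ry":0,"rz":0,"gripper":1},{"dx":-1,"dy":0,"dz":-6,"rx":0,"ry":0,"rz":0,"gripper":1},{"dx":-1,"dy":0,"dz":-6,"rx":0,"ry":0,"rz":0,"gripper":1}])

```text
time_s: 19.15
ee_pos: [485.3, 341.3, 66.9]
eef_rot: [180.0, -0.1, 90.0]
force: [-2.5, -1.3, 11.2]
finger_gap: 0.587
grip_force: 10.0
```

Sleeve 3 also stopped on the step. I'll regrip higher and lift.

Request:
move_arm(force=20, increments=[{"dx":0,"dy":0,"dz":-3,"rx":0,"ry":0,"rz":0,"gripper":0.35},{"dx":0,"dy":0,"dz":-11,"rx":0,"ry":0,"rz":0,"gripper":0.35},{"dx":0,"dy":0,"dz":-11,"rx":0,"ry":0,"rz":0,"gripper":0.35},{"dx":0,"dy":0,"dz":-11,"rx":0,"ry":0,"rz":0,"gripper":0.35},{"dx":0,"dy":0,"dz":-11,"rx":0,"ry":0,"rz":0,"gripper":1},{"dx":0,"dy":0,"dz":-11,"rx":0,"ry":0,"rz":0,"gripper":1},{"dx":0,"dy":0,"dz":-11,"rx":0,"ry":0,"rz":0,"gripper":1},{"dx":0,"dy":0,"dz":-11,"rx":0,"ry":0,"rz":0,"gripper":1},{"dx":0,"dy":0,"dz":-40,"rx":0,"ry":0,"rz":0,"gripper":1},{"dx":0,"dy":0,"dz":-80,"rx":0,"ry":0,"rz":0,"gripper":1},{"dx":0,"dy":0,"dz":-114,"rx":0,"ry":0,"rz":0,"gripper":1},{"dx":0,"dy":0,"dz":-114,"rx":0,"ry":0,"rz":0,"gripper":1}])

```text
time_s: 20.35
ee_pos: [487.3, 341.9, 184.0]
eef_rot: [179.7, -0.3, 90.0]
force: [0.7, 0.6, -1.9]
finger_gap: 0.585
grip_force: 20.0
```

Request:
move_arm(increments=[{"dx":-50,"dy":1,"dz":0,"rx":0,"ry":0,"rz":0,"gripper":1},{"dx":-100,"dy":1,"dz":0,"rx":0,"ry":0,"rz":0,"gripper":1},{"dx":-150,"dy":2,"dz":0,"rx":0,"ry":0,"rz":0,"gripper":1},{"dx":-200,"dy":2,"dz":0,"rx":0,"ry":0,"rz":0,"gripper":1},{"dx":-250,"dy":3,"dz":0,"rx":0,"ry":0,"rz":0,"gripper":1},{"dx":-300,"dy":3,"dz":0,"rx":0,"ry":0,"rz":0,"gripper":1},{"dx":-350,"dy":4,"dz":0,"rx":0,"ry":0,"rz":0,"gripper":1},{"dx":-400,"dy":4,"dz":0,"rx":0,"ry":0,"rz":0,"gripper":1},{"dx":-450,"dy":5,"dz":0,"rx":0,"ry":0,"rz":0,"gripper":1},{"dx":-500,"dy":6,"dz":0,"rx":0,"ry":0,"rz":0,"gripper":1},{"dx":-550,"dy":6,"dz":0,"rx":0,"ry":0,"rz":0,"gripper":1},{"dx":-600,"dy":7,"dz":0,"rx":0,"ry":0,"rz":0,"gripper":1},{"dx":-650,"dy":7,"dz":0,"rx":0,"ry":0,"rz":0,"gripper":1},{"dx":-699,"dy":8,"dz":0,"rx":0,"ry":0,"rz":0,"gripper":1},{"dx":-699,"dy":8,"dz":0,"rx":0,"ry":0,"rz":0,"gripper":1},{"dx":-699,"dy":8,"dz":0,"rx":0,"ry":0,"rz":0,"gripper":1},{"dx":-699,"dy":8,"dz":0,"rx":0,"ry":0,"rz":0,"gripper":1}])

```text
time_s: 22.05
ee_pos: [492.6, -356.7, 178.6]
eef_rot: [-179.9, -0.1, 90.0]
force: [-0.5, 1.2, -1.6]
finger_gap: 0.584
grip_force: 20.0
```

Request:
move_arm(increments=[{"dx":0,"dy":0,"dz":45,"rx":0,"ry":0,"rz":0,"gripper":1},{"dx":0,"dy":0,"dz":90,"rx":0,"ry":0,"rz":0,"gripper":1},{"dx":0,"dy":0,"dz":115,"rx":0,"ry":0,"rz":0,"gripper":1},{"dx":0,"dy":0,"dz":125,"rx":0,"ry":0,"rz":0,"gripper":1},{"dx":0,"dy":0,"dz":130,"rx":0,"ry":0,"rz":0,"gripper":1},{"dx":0,"dy":0,"dz":133,"rx":0,"ry":0,"rz":0,"gripper":1},{"dx":0,"dy":0,"dz":134,"rx":0,"ry":0,"rz":0,"gripper":1},{"dx":0,"dy":0,"dz":134,"rx":0,"ry":0,"rz":0,"gripper":1}])

```text
time_s: 22.85
ee_pos: [493.4, -358.5, 46.7]
eef_rot: [179.9, 0.0, 90.0]
force: [-0.1, 0.9, -2.7]
finger_gap: 0.581
grip_force: 20.0
```

Request:
move_arm(increments=[{"dx":0,"dy":0,"dz":1,"rx":0,"ry":0,"rz":0,"gripper":1},{"dx":0,"dy":0,"dz":1,"rx":0,"ry":0,"rz":0,"gripper":0.34},{"dx":0,"dy":0,"dz":1,"rx":0,"ry":0,"rz":0,"gripper":0.34},{"dx":0,"dy":0,"dz":1,"rx":0,"ry":0,"rz":0,"gripper":0.34},{"dx":0,"dy":0,"dz":-40,"rx":0,"ry":0,"rz":0,"gripper":0.34},{"dx":0,"dy":0,"dz":-80,"rx":0,"ry":0,"rz":0,"gripper":0},{"dx":0,"dy":0,"dz":-110,"rx":0,"ry":0,"rz":0,"gripper":0},{"dx":0,"dy":0,"dz":-110,"rx":0,"ry":0,"rz":0,"gripper":0}])

```text
time_s: 23.65
ee_pos: [494.6, -360.0, 160.1]
eef_rot: [179.6, 0.2, 90.0]
force: [0.3, 0.2, 0.2]
finger_gap: 0.872
grip_force: 0.0
```

```bash
python3 chk.py 456,-408,67 493,-358.5,67 589.5,-36.2,66
python3 - <<'E'
import cv2
t=cv2.imread('pics/tc.png');s=cv2.imread('pics/sc.png')
import numpy as np
cv2.imwrite('pics/v8.png',np.hstack([cv2.resize(t,(400,300)),cv2.resize(s,(400,300))]))
E
```

```text
[ 493.1 -358.2  156.2] [0.4 0.1 0.2] 23.75
456,-408,67 T [ 471.9 -398.5] -89
456,-408,67 S [ 452.1 -408.6] -81
493,-358.5,67 T [ 494.6 -356.6] -115
493,-358.5,67 S [ 493.2 -355.5] -106
589.5,-36.2,66 T [589.5 -36.1] -108
589.5,-36.2,66 S [589.4 -36.4] -126
```

View pics/v8.png

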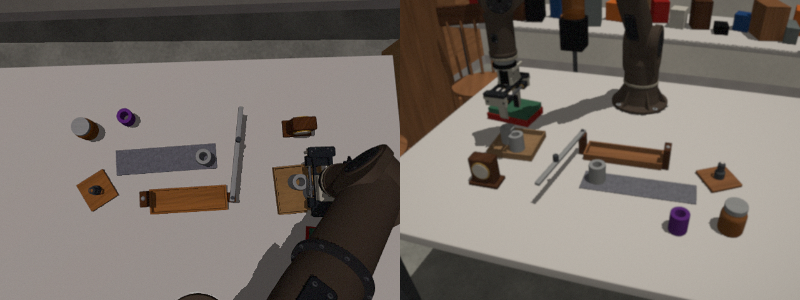

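Sleeve 3 stands in the cardboard tray at (299,182), and sleeve 4 is unmoved on the mat at (589.5,-36). I'll fetch it next.

Request:
move_arm(increments=[{"dx":46,"dy":14,"dz":0,"rx":0,"ry":0,"rz":0,"gripper":0},{"dx":92,"dy":28,"dz":0,"rx":0,"ry":0,"rz":0,"gripper":0},{"dx":138,"dy":41,"dz":0,"rx":0,"ry":0,"rz":0,"gripper":0},{"dx":184,"dy":55,"dz":0,"rx":0,"ry":0,"rz":0,"gripper":0},{"dx":230,"dy":69,"dz":0,"rx":0,"ry":0,"rz":0,"gripper":0},{"dx":276,"dy":83,"dz":0,"rx":0,"ry":0,"rz":0,"gripper":0},{"dx":322,"dy":96.5,"dz":0,"rx":0,"ry":0,"rz":0,"gripper":0},{"dx":322,"dy":96.5,"dz":0,"rx":0,"ry":0,"rz":0,"gripper":0},{"dx":322,"dy":96.5,"dz":0,"rx":0,"ry":0,"rz":0,"gripper":0},{"dx":322,"dy":96.5,"dz":0,"rx":0,"ry":0,"rz":0,"gripper":0}])

```text
time_s: 24.75
ee_pos: [588.5, -37.5, 154.9]
eef_rot: [-179.9, 0.0, 89.9]
force: [-0.0, -0.6, -0.5]
finger_gap: 1.002
grip_force: 0.0
```

Request:
move_arm(increments=[{"dx":0,"dy":0,"dz":50,"rx":0,"ry":0,"rz":0,"gripper":0},{"dx":0,"dy":0,"dz":90,"rx":0,"ry":0,"rz":0,"gripper":0},{"dx":0,"dy":0,"dz":112,"rx":0,"ry":0,"rz":0,"gripper":0},{"dx":0,"dy":0,"dz":112,"rx":0,"ry":0,"rz":0,"gripper":0},{"dx":0,"dy":0,"dz":112,"rx":0,"ry":0,"rz":0,"gripper":0},{"dx":0,"dy":0,"dz":112,"rx":0,"ry":0,"rz":0,"gripper":1},{"dx":0,"dy":0,"dz":112,"rx":0,"ry":0,"rz":0,"gripper":1},{"dx":0,"dy":0,"dz":112,"rx":0,"ry":0,"rz":0,"gripper":1},{"dx":0,"dy":0,"dz":112,"rx":0,"ry":0,"rz":0,"gripper":1},{"dx":0,"dy":0,"dz":112,"rx":0,"ry":0,"rz":0,"gripper":1},{"dx":0,"dy":0,"dz":112,"rx":0,"ry":0,"rz":0,"gripper":1},{"dx":0,"dy":0,"dz":75,"rx":0,"ry":0,"rz":0,"gripper":1},{"dx":0,"dy":0,"dz":40,"rx":0,"ry":0,"rz":0,"gripper":1},{"dx":0,"dy":0,"dz":13,"rx":0,"ry":0,"rz":0,"gripper":1},{"dx":0,"dy":0,"dz":13,"rx":0,"ry":0,"rz":0,"gripper":1}])

```text
time_s: 26.25
ee_pos: [591.3, -36.7, 146.0]
eef_rot: [179.7, -0.0, 90.0]
force: [0.4, -0.3, -3.0]
finger_gap: 0.582
grip_force: 20.0
```

Request:
move_arm(increments=[{"dx":45,"dy":-12,"dz":0,"rx":0,"ry":0,"rz":0,"gripper":1},{"dx":90,"dy":-25,"dz":0,"rx":0,"ry":0,"rz":0,"gripper":1},{"dx":135,"dy":-37,"dz":0,"rx":0,"ry":0,"rz":0,"gripper":1},{"dx":180,"dy":-50,"dz":0,"rx":0,"ry":0,"rz":0,"gripper":1},{"dx":225,"dy":-62,"dz":0,"rx":0,"ry":0,"rz":0,"gripper":1},{"dx":270,"dy":-75,"dz":0,"rx":0,"ry":0,"rz":0,"gripper":1},{"dx":315,"dy":-87,"dz":0,"rx":0,"ry":0,"rz":0,"gripper":1},{"dx":355,"dy":-98,"dz":0,"rx":0,"ry":0,"rz":0,"gripper":1},{"dx":377.5,"dy":-104.5,"dz":0,"rx":0,"ry":0,"rz":0,"gripper":1},{"dx":377.5,"dy":-104.5,"dz":10,"rx":0,"ry":0,"rz":0,"gripper":1},{"dx":377.5,"dy":-104.5,"dz":10,"rx":0,"ry":0,"rz":0,"gripper":1},{"dx":377.5,"dy":-104.5,"dz":10,"rx":0,"ry":0,"rz":0,"gripper":1}])

```text
time_s: 27.45
ee_pos: [484.9, 339.5, 131.9]
eef_rot: [-179.9, 0.1, 89.9]
force: [0.2, -1.1, -1.5]
finger_gap: 0.584
grip_force: 20.0
```

Request:
move_arm(increments=[{"dx":0,"dy":0,"dz":8,"rx":0,"ry":0,"rz":0,"gripper":1},{"dx":0,"dy":0,"dz":16,"rx":0,"ry":0,"rz":0,"gripper":1},{"dx":0,"dy":0,"dz":22,"rx":0,"ry":0,"rz":0,"gripper":1},{"dx":0,"dy":0,"dz":28,"rx":0,"ry":0,"rz":0,"gripper":1},{"dx":0,"dy":0,"dz":34,"rx":0,"ry":0,"rz":0,"gripper":1},{"dx":0,"dy":0,"dz":34,"rx":0,"ry":0,"rz":0,"gripper":1}])

```text
time_s: 28.05
ee_pos: [484.5, 341.0, 97.8]
eef_rot: [-179.9, 0.1, 90.0]
force: [-0.3, 0.4, -3.0]
finger_gap: 0.582
grip_force: 20.0
```

Request:
move_arm(force=10, increments=[{"dx":0,"dy":0,"dz":6,"rx":0,"ry":0,"rz":0,"gripper":1},{"dx":0,"dy":0,"dz":12,"rx":0,"ry":0,"rz":0,"gripper":1},{"dx":0,"dy":0,"dz":17,"rx":0,"ry":0,"rz":0,"gripper":1},{"dx":0,"dy":0,"dz":20,"rx":0,"ry":0,"rz":0,"gripper":1},{"dx":0,"dy":0,"dz":23,"rx":0,"ry":0,"rz":0,"gripper":1},{"dx":0,"dy":0,"dz":26,"rx":0,"ry":0,"rz":0,"gripper":1},{"dx":0,"dy":0,"dz":28,"rx":0,"ry":0,"rz":0,"gripper":1},{"dx":0,"dy":0,"dz":28,"rx":0,"ry":0,"rz":0,"gripper":1}])

```text
time_s: 28.85
ee_pos: [485.3, 341.9, 71.8]
eef_rot: [180.0, -0.1, 90.0]
force: [-2.8, -0.4, 9.7]
finger_gap: 0.586
grip_force: 10.0
```

Again it resists at the step. I'll wobble over a wider range under light press to rule out a jammed wide bore.

Request:
move_arm(force=6, increments=[{"dx":0,"dy":-2,"dz":0,"rx":0,"ry":0,"rz":0,"gripper":1},{"dx":-2,"dy":-2,"dz":0,"rx":0,"ry":0,"rz":0,"gripper":1},{"dx":-3,"dy":0,"dz":1,"rx":0,"ry":0,"rz":0,"gripper":1},{"dx":-2,"dy":2,"dz":1,"rx":0,"ry":0,"rz":0,"gripper":1},{"dx":0,"dy":3,"dz":2,"rx":0,"ry":0,"rz":0,"gripper":1},{"dx":2,"dy":2,"dz":2,"rx":0,"ry":0,"rz":0,"gripper":1},{"dx":2,"dy":0,"dz":3,"rx":0,"ry":0,"rz":0,"gripper":1},{"dx":1,"dy":-2,"dz":3,"rx":0,"ry":0,"rz":0,"gripper":1},{"dx":-1,"dy":-3,"dz":3,"rx":0,"ry":0,"rz":0,"gripper":1},{"dx":-1,"dy":-1,"dz":4,"rx":0,"ry":0,"rz":0,"gripper":1},{"dx":0,"dy":0,"dz":4,"rx":0,"ry":0,"rz":0,"gripper":1}])

```text
time_s: 29.95
ee_pos: [484.7, 340.7, 66.9]
eef_rot: [-179.9, 0.0, 90.0]
force: [-1.8, -1.6, 7.6]
finger_gap: 0.574
grip_force: 6.0
```

Request:
move_arm(increments=[{"dx":0,"dy":0,"dz":0,"rx":0,"ry":0,"rz":0,"gripper":0.3},{"dx":0,"dy":0,"dz":0,"rx":0,"ry":0,"rz":0,"gripper":0.3},{"dx":0,"dy":0,"dz":-10,"rx":0,"ry":0,"rz":0,"gripper":0.3},{"dx":0,"dy":0,"dz":-50,"rx":0,"ry":0,"rz":0,"gripper":0.2},{"dx":0,"dy":0,"dz":-100,"rx":0,"ry":0,"rz":0,"gripper":0.2},{"dx":-50,"dy":0,"dz":-110,"rx":0,"ry":0,"rz":0,"gripper":0.2},{"dx":-100,"dy":0,"dz":-110,"rx":0,"ry":0,"rz":0,"gripper":0.2},{"dx":-150,"dy":0,"dz":-110,"rx":0,"ry":0,"rz":0,"gripper":0.2},{"dx":-150,"dy":0,"dz":-110,"rx":0,"ry":0,"rz":0,"gripper":0.2}])

```text
time_s: 30.85
ee_pos: [485.0, 183.7, 178.0]
eef_rot: [180.0, 0.1, 89.4]
force: [0.1, -0.3, 0.7]
finger_gap: 0.801
grip_force: 0.0
```

Run:
```python
from h import *
S=cap('scene');T=cap('top')
for z in (74,86,98.5): print(z,[(fit([c],circ(27,z),[485,340.5,0],rng=6)) for c in (T,S)])
b=cv2.resize(S['pixels'][:,:,::-1],None,fx=4,fy=4,interpolation=cv2.INTER_CUBIC)
for z,col in((36.5,(0,255,0)),(98.5,(0,255,0)),(12,(0,0,255)),(74,(0,0,255))):
  for q in proj(S,place(circ(27,z),[485,340.5,0])): cv2.circle(b,tuple(int(round(v*4+1.5)) for v in q),1,col,-1)
u=proj(S,[[485,340.5,50]])[0]*4; x,y=int(u[0])-200,int(u[1])-200
cv2.imwrite('pics/v9.png',b[y:y+400,x:x+400])
```

```text
74 [(array([487.59457391, 337.90616132,   0.        ]), np.float64(-22.260382801366298)), (array([486.96395773, 339.73050375,   0.        ]), np.float64(-87.48171901986063))]
86 [(array([486.90458586, 333.98375343,   0.        ]), np.float64(-22.197261449432656)), (array([469.05701885, 341.40894654,   0.        ]), np.float64(-117.00002146260321))]
98.5 [(array([454.34455157, 330.52557695,   0.        ]), np.float64(-25.777644800348764)), (array([488.33474099, 338.67622386,   0.        ]), np.float64(-116.48726356504385))]
```

View pics/v9.png

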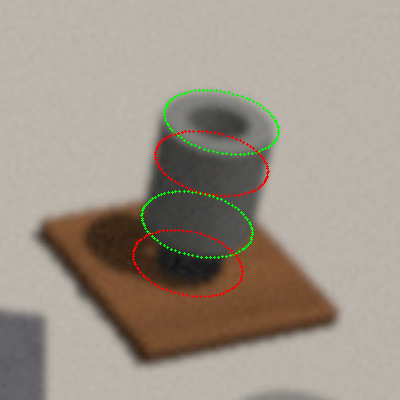

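Free of the gripper, the sleeve stands upright with its outline on the green z=36.5/98.5 circles and the thick pin exposed below at (190,265). It is on the step, so it goes in the cardboard tray. I'll regrip it.

Request:
move_arm(force=20, increments=[{"dx":50,"dy":0,"dz":0,"rx":0,"ry":0,"rz":0,"gripper":0.2},{"dx":100,"dy":0,"dz":0,"rx":0,"ry":0,"rz":0,"gripper":0.2},{"dx":149,"dy":0,"dz":0,"rx":0,"ry":0,"rz":0,"gripper":0.2},{"dx":149,"dy":0,"dz":0,"rx":0,"ry":0,"rz":0,"gripper":0.2},{"dx":149,"dy":0,"dz":40,"rx":0,"ry":0,"rz":0,"gripper":0.2},{"dx":149,"dy":0,"dz":80,"rx":0,"ry":0,"rz":0,"gripper":0.2},{"dx":149,"dy":0,"dz":100,"rx":0,"ry":0,"rz":0,"gripper":0.2},{"dx":149,"dy":0,"dz":100,"rx":0,"ry":0,"rz":0,"gripper":0.2},{"dx":149,"dy":0,"dz":100,"rx":0,"ry":0,"rz":0,"gripper":1},{"dx":149,"dy":0,"dz":100,"rx":0,"ry":0,"rz":0,"gripper":1},{"dx":149,"dy":0,"dz":100,"rx":0,"ry":0,"rz":0,"gripper":1},{"dx":149,"dy":0,"dz":100,"rx":0,"ry":0,"rz":0,"gripper":1},{"dx":149,"dy":0,"dz":100,"rx":0,"ry":0,"rz":0,"gripper":1},{"dx":149,"dy":0,"dz":60,"rx":0,"ry":0,"rz":0,"gripper":1},{"dx":149,"dy":0,"dz":20,"rx":0,"ry":0,"rz":0,"gripper":1},{"dx":149,"dy":0,"dz":-3,"rx":0,"ry":0,"rz":0,"gripper":1},{"dx":149,"dy":0,"dz":-3,"rx":0,"ry":0,"rz":0,"gripper":1}])

```text
time_s: 32.65
ee_pos: [486.7, 341.1, 183.2]
eef_rot: [179.8, -0.2, 90.0]
force: [0.5, 0.1, -3.4]
finger_gap: 0.573
grip_force: 20.0
```

```bash
python3 chk.py 456,-408,67 494,-357,67; cp pics/tc.png pics/tcA.png
```

```text
[484.6 340.4 179.6] [-0.3  0.3 -3.3] 32.75
456,-408,67 T [ 456.4 -407.5] -138
456,-408,67 S [ 455.6 -408. ] -116
494,-357,67 T [ 494.2 -356. ] -136
494,-357,67 S [ 493.6 -357. ] -109
```

Request:
move_arm(increments=[{"dx":-50,"dy":-3,"dz":0,"rx":0,"ry":0,"rz":0,"gripper":1},{"dx":-100,"dy":-6,"dz":0,"rx":0,"ry":0,"rz":0,"gripper":1},{"dx":-150,"dy":-9,"dz":0,"rx":0,"ry":0,"rz":0,"gripper":1},{"dx":-200,"dy":-12,"dz":0,"rx":0,"ry":0,"rz":0,"gripper":1},{"dx":-250,"dy":-15,"dz":0,"rx":0,"ry":0,"rz":0,"gripper":1},{"dx":-300,"dy":-18,"dz":0,"rx":0,"ry":0,"rz":0,"gripper":1},{"dx":-350,"dy":-21,"dz":0,"rx":0,"ry":0,"rz":0,"gripper":1},{"dx":-400,"dy":-24,"dz":0,"rx":0,"ry":0,"rz":0,"gripper":1},{"dx":-450,"dy":-27,"dz":0,"rx":0,"ry":0,"rz":0,"gripper":1},{"dx":-500,"dy":-30,"dz":0,"rx":0,"ry":0,"rz":0,"gripper":1},{"dx":-550,"dy":-33,"dz":0,"rx":0,"ry":0,"rz":0,"gripper":1},{"dx":-600,"dy":-36,"dz":0,"rx":0,"ry":0,"rz":0,"gripper":1},{"dx":-657,"dy":-39,"dz":0,"rx":0,"ry":0,"rz":0,"gripper":1},{"dx":-657,"dy":-39,"dz":0,"rx":0,"ry":0,"rz":0,"gripper":1},{"dx":-657,"dy":-39,"dz":0,"rx":0,"ry":0,"rz":0,"gripper":1},{"dx":-657,"dy":-39,"dz":0,"rx":0,"ry":0,"rz":0,"gripper":1}])

```text
time_s: 34.35
ee_pos: [445.3, -315.1, 178.4]
eef_rot: [-179.9, -0.1, 90.0]
force: [0.8, -0.2, -2.2]
finger_gap: 0.57
grip_force: 20.0
```

Request:
move_arm(increments=[{"dx":0,"dy":0,"dz":45,"rx":0,"ry":0,"rz":0,"gripper":1},{"dx":0,"dy":0,"dz":90,"rx":0,"ry":0,"rz":0,"gripper":1},{"dx":0,"dy":0,"dz":105,"rx":0,"ry":0,"rz":0,"gripper":1},{"dx":0,"dy":0,"dz":114,"rx":0,"ry":0,"rz":0,"gripper":1},{"dx":0,"dy":0,"dz":120,"rx":0,"ry":0,"rz":0,"gripper":1},{"dx":0,"dy":0,"dz":126,"rx":0,"ry":0,"rz":0,"gripper":1},{"dx":0,"dy":0,"dz":131,"rx":0,"ry":0,"rz":0,"gripper":1},{"dx":0,"dy":0,"dz":134,"rx":0,"ry":0,"rz":0,"gripper":1},{"dx":0,"dy":0,"dz":134,"rx":0,"ry":0,"rz":0,"gripper":1}])

```text
time_s: 35.25
ee_pos: [446.3, -321.5, 48.9]
eef_rot: [179.8, 0.4, 89.9]
force: [-6.0, -9.9, 10.5]
finger_gap: 0.571
grip_force: 20.5
```

Contact with the cardboard tray's +y wall (−10 N in y). I'll raise, shift 4 mm inwards and try again.

Request:
move_arm(increments=[{"dx":0,"dy":0,"dz":-20,"rx":0,"ry":0,"rz":0,"gripper":1},{"dx":-2,"dy":-2,"dz":-45,"rx":0,"ry":0,"rz":0,"gripper":1},{"dx":-4,"dy":-3,"dz":-45,"rx":0,"ry":0,"rz":0,"gripper":1},{"dx":-4,"dy":-3,"dz":-45,"rx":0,"ry":0,"rz":0,"gripper":1},{"dx":-4,"dy":-3,"dz":-45,"rx":0,"ry":0,"rz":0,"gripper":1}])

```text
time_s: 35.75
ee_pos: [443.0, -319.9, 90.5]
eef_rot: [180.0, -0.0, 90.0]
force: [0.5, 1.0, -2.9]
finger_gap: 0.572
grip_force: 19.9
```

Run:
```python
from h import *
S=cap('scene');T=cap('top');s=sense();e=s['ee_pos'];print(e,s['force'])
b=cv2.resize(S['pixels'][:,:,::-1],None,fx=4,fy=4,interpolation=cv2.INTER_CUBIC)
t=cv2.resize(T['pixels'][:,:,::-1],None,fx=4,fy=4,interpolation=cv2.INTER_CUBIC)
for im,c in((b,S),(t,T)):
 for M,p in((circ(27,67),[456,-407.7,0]),(circ(27,67),[494,-356.6,0]),(circ(27,e[2]-40),[e[0],e[1],0]),(rect(165,165,26),[471.2,-362,.074])):
  for q in proj(c,place(M,p)): cv2.circle(im,tuple(int(round(v*4+1.5)) for v in q),1,(0,255,0),-1)
def crop(im,c):
  u=proj(c,[[460,-345,40]])[0]*4; x,y=int(u[0])-200,max(0,int(u[1])-240); return im[y:y+500,x:x+400]
cv2.imwrite('pics/v10.png',np.hstack([crop(b,S),crop(t,T)]))
```

```text
[ 442.61376255 -319.98854324   90.07997963] [-0.04018156  0.16344854 -2.77013756]
```

View pics/v10.png

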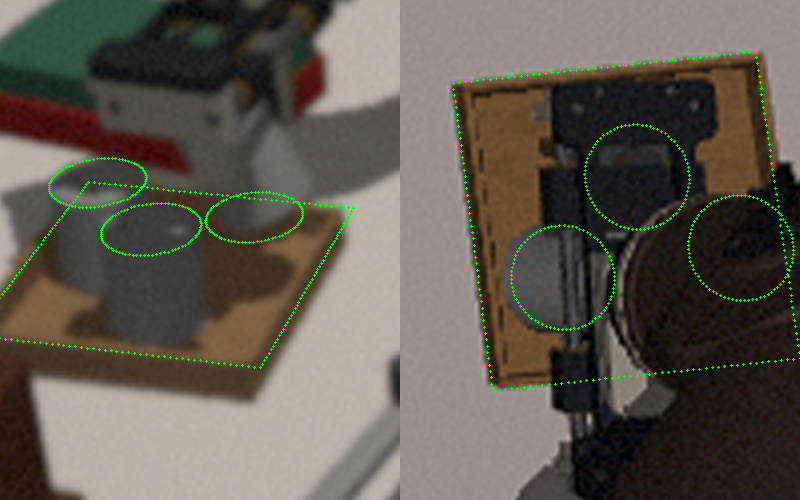

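The scene crop shows the held sleeve pivoted in the pads, its bottom leaning towards +y with an edge from (285,110) to (310,180). I'll stand it upright on the free table at (443,-216) first, then regrip it.

Request:
move_arm(increments=[{"dx":0,"dy":0,"dz":-40,"rx":0,"ry":0,"rz":0,"gripper":1},{"dx":50,"dy":0,"dz":-40,"rx":0,"ry":0,"rz":0,"gripper":1},{"dx":105,"dy":0,"dz":-40,"rx":0,"ry":0,"rz":0,"gripper":1},{"dx":105,"dy":0,"dz":-10,"rx":0,"ry":0,"rz":0,"gripper":1},{"dx":105,"dy":0,"dz":20,"rx":0,"ry":0,"rz":0,"gripper":1},{"dx":105,"dy":0,"dz":35,"rx":0,"ry":0,"rz":0,"gripper":1},{"dx":105,"dy":0,"dz":40,"rx":0,"ry":0,"rz":0,"gripper":1},{"dx":105,"dy":0,"dz":43,"rx":0,"ry":0,"rz":0,"gripper":1},{"dx":105,"dy":0,"dz":46,"rx":0,"ry":0,"rz":0,"gripper":1},{"dx":105,"dy":0,"dz":48,"rx":0,"ry":0,"rz":0,"gripper":1},{"dx":105,"dy":0,"dz":50,"rx":0,"ry":0,"rz":0,"gripper":1},{"dx":105,"dy":0,"dz":51,"rx":0,"ry":0,"rz":0,"gripper":1},{"dx":105,"dy":0,"dz":51,"rx":0,"ry":0,"rz":0,"gripper":1}])

```text
time_s: 37.15
ee_pos: [443.8, -216.1, 41.5]
eef_rot: [179.8, -0.0, 90.0]
force: [-2.9, 3.9, 20.8]
finger_gap: 0.572
grip_force: 20.0
```

Request:
move_arm(increments=[{"dx":0,"dy":0,"dz":-1,"rx":0,"ry":0,"rz":0,"gripper":0.3},{"dx":0,"dy":0,"dz":-1,"rx":0,"ry":0,"rz":0,"gripper":0.15},{"dx":0,"dy":0,"dz":-1,"rx":0,"ry":0,"rz":0,"gripper":0.15},{"dx":0,"dy":0,"dz":-40,"rx":0,"ry":0,"rz":0,"gripper":0.15},{"dx":0,"dy":0,"dz":-85,"rx":0,"ry":0,"rz":0,"gripper":0.15},{"dx":0,"dy":-30,"dz":-125,"rx":0,"ry":0,"rz":0,"gripper":0.15},{"dx":50,"dy":-30,"dz":-125,"rx":0,"ry":0,"rz":0,"gripper":0.15},{"dx":100,"dy":-30,"dz":-125,"rx":0,"ry":0,"rz":0,"gripper":0.15},{"dx":150,"dy":-30,"dz":-125,"rx":0,"ry":0,"rz":0,"gripper":0.15},{"dx":200,"dy":-30,"dz":-125,"rx":0,"ry":0,"rz":0,"gripper":0.15},{"dx":200,"dy":-30,"dz":-125,"rx":0,"ry":0,"rz":0,"gripper":0.15}])

```text
time_s: 38.25
ee_pos: [412.7, -8.8, 164.5]
eef_rot: [-180.0, -0.1, 90.6]
force: [-0.2, -0.3, -0.6]
finger_gap: 0.848
grip_force: 0.0
```

```bash
python3 chk.py 443.5,-215.7,62 456,-408,67 494,-357,67
python3 - <<'E'
from h import *
T=cap('top');S=cap('scene')
for c in (T,S): print(fit([c],rect(165,165,26),[471.2,-362,.074],True,3)[0], fit([c],rect(155,155,26),[471.2,-362,.074],True,3)[0])
E
```

```text
[412.9 -14.4 164.7] [-0.4 -0.2  0.6] 38.35
443.5,-215.7,62 T [ 442.4 -203.4] -117
443.5,-215.7,62 S [ 444.4 -202. ] -107
456,-408,67 T [ 456.4 -407.6] -141
456,-408,67 S [ 455.6 -408. ] -114
494,-357,67 T [ 495.1 -357.2] -138
494,-357,67 S [ 494.4 -358.7] -107
[ 4.70930781e+02 -3.62336675e+02  7.17840656e-02] [ 4.74485561e+02 -3.57483933e+02  6.65167990e-02]
[ 4.72576301e+02 -3.59586353e+02  7.94353069e-02] [ 4.74363103e+02 -3.67016593e+02  8.25389728e-02]
```

Sleeve 4 stands upright on the table at (443.4,-202.7). I'll regrip it centred and lift.

Request:
move_arm(increments=[{"dx":-50,"dy":8,"dz":0,"rx":0,"ry":0,"rz":0,"gripper":0},{"dx":-100,"dy":16,"dz":0,"rx":0,"ry":0,"rz":0,"gripper":0},{"dx":-150,"dy":24,"dz":0,"rx":0,"ry":0,"rz":0,"gripper":0},{"dx":-187,"dy":30.4,"dz":0,"rx":0,"ry":0,"rz":0,"gripper":0},{"dx":-187,"dy":30.4,"dz":0,"rx":0,"ry":0,"rz":0,"gripper":0},{"dx":-187,"dy":30.4,"dz":0,"rx":0,"ry":0,"rz":0,"gripper":0},{"dx":-187,"dy":30.4,"dz":50,"rx":0,"ry":0,"rz":0,"gripper":0},{"dx":-187,"dy":30.4,"dz":100,"rx":0,"ry":0,"rz":0,"gripper":0},{"dx":-187,"dy":30.4,"dz":124,"rx":0,"ry":0,"rz":0,"gripper":0},{"dx":-187,"dy":30.4,"dz":124,"rx":0,"ry":0,"rz":0,"gripper":0},{"dx":-187,"dy":30.4,"dz":124,"rx":0,"ry":0,"rz":0,"gripper":0},{"dx":-187,"dy":30.4,"dz":124,"rx":0,"ry":0,"rz":0,"gripper":1},{"dx":-187,"dy":30.4,"dz":124,"rx":0,"ry":0,"rz":0,"gripper":1},{"dx":-187,"dy":30.4,"dz":124,"rx":0,"ry":0,"rz":0,"gripper":1},{"dx":-187,"dy":30.4,"dz":124,"rx":0,"ry":0,"rz":0,"gripper":1},{"dx":-187,"dy":30.4,"dz":124,"rx":0,"ry":0,"rz":0,"gripper":1},{"dx":-187,"dy":30.4,"dz":124,"rx":0,"ry":0,"rz":0,"gripper":1},{"dx":-187,"dy":30.4,"dz":84,"rx":0,"ry":0,"rz":0,"gripper":1},{"dx":-187,"dy":30.4,"dz":54,"rx":0,"ry":0,"rz":0,"gripper":1},{"dx":-187,"dy":30.4,"dz":54,"rx":0,"ry":0,"rz":0,"gripper":1}])

```text
time_s: 40.45
ee_pos: [444.8, -203.7, 113.4]
eef_rot: [179.7, 0.1, 90.0]
force: [1.3, -0.5, -2.7]
finger_gap: 0.573
grip_force: 20.0
```

Request:
move_arm(increments=[{"dx":-40,"dy":1,"dz":0,"rx":0,"ry":0,"rz":0,"gripper":1},{"dx":-80,"dy":2,"dz":0,"rx":0,"ry":0,"rz":0,"gripper":1},{"dx":-116,"dy":2.6,"dz":0,"rx":0,"ry":0,"rz":0,"gripper":1},{"dx":-116,"dy":2.6,"dz":0,"rx":0,"ry":0,"rz":0,"gripper":1},{"dx":-116,"dy":2.6,"dz":20,"rx":0,"ry":0,"rz":0,"gripper":1},{"dx":-116,"dy":2.6,"dz":32,"rx":0,"ry":0,"rz":0,"gripper":1},{"dx":-116,"dy":2.6,"dz":38,"rx":0,"ry":0,"rz":0,"gripper":1},{"dx":-116,"dy":2.6,"dz":44,"rx":0,"ry":0,"rz":0,"gripper":1},{"dx":-116,"dy":2.6,"dz":48,"rx":0,"ry":0,"rz":0,"gripper":1},{"dx":-116,"dy":2.6,"dz":48,"rx":0,"ry":0,"rz":0,"gripper":1}])

```text
time_s: 41.45
ee_pos: [445.4, -320.9, 63.5]
eef_rot: [180.0, 0.2, 89.9]
force: [-2.8, -3.3, 5.7]
finger_gap: 0.573
grip_force: 20.0
```

Contact again at the rim. I'll lift and fit the held sleeve's offset and tilt numerically.

Request:
move_arm(increments=[{"dx":0,"dy":0,"dz":-25,"rx":0,"ry":0,"rz":0,"gripper":1},{"dx":0,"dy":0,"dz":-50,"rx":0,"ry":0,"rz":0,"gripper":1},{"dx":0,"dy":0,"dz":-60,"rx":0,"ry":0,"rz":0,"gripper":1},{"dx":0,"dy":0,"dz":-60,"rx":0,"ry":0,"rz":0,"gripper":1}])

```text
time_s: 41.85
ee_pos: [446.7, -319.0, 123.8]
eef_rot: [179.8, 0.1, 90.0]
force: [0.8, -0.6, -3.4]
finger_gap: 0.575
grip_force: 20.0
```

```bash
cat > tilt.py <<'E'
from h import *
S=cap('scene');T=cap('top');s=sense();e=np.array(s['ee_pos']);print(e.round(1),np.round(s['force'],1),s['finger_gap'])
g=np.minimum(grad(S),150)
piv=e+[0,0,11]
def pts(y,th,L):
    "bottom circle lower half and lower side edges, tilted about x through the pivot"
    c,s_=np.cos(th),np.sin(th); R=np.array([[1,0,0],[0,c,-s_],[0,s_,c]])
    C=piv+[0,y,0]
    q=[]
    b=proj(S,(circ(27,-L)@R.T)+C); k=b[:,1]>b[:,1].mean(); q.append(b[k])
    for z in np.linspace(-L+2,-L+22,10):
        r=proj(S,(circ(27,z)@R.T)+C); q.append(r[[r[:,0].argmin(),r[:,0].argmax()]])
    return np.vstack(q)
best=[]
for y in np.arange(-16,17,2.):
  for th in np.radians(np.arange(-30,31,3)):
    for L in (45,48,51,54):
      best.append((map_coordinates(g,pts(y,th,L)[:,::-1].T,order=1).mean(),y,np.degrees(th).round(),L))
best.sort(reverse=True); print(*[tuple(np.round(b,1)) for b in best[:6]],sep='\n')
for c in(T,S):
  print([fit([c],circ(27,67),p+[0],rng=4)[0][:2].round(1) for p in ([456,-408],[494.7,-358])])
E
python3 tilt.py
```

```text
[ 445.8 -318.1  122.1] [ 0.3  0.2 -3.1] 0.574028670508966
(np.float64(61.5), np.float64(16.0), np.float64(15.0), np.float64(54.0))
(np.float64(61.1), np.float64(16.0), np.float64(12.0), np.float64(54.0))
(np.float64(61.0), np.float64(16.0), np.float64(18.0), np.float64(54.0))
(np.float64(60.2), np.float64(16.0), np.float64(9.0), np.float64(54.0))
(np.float64(60.0), np.float64(16.0), np.float64(21.0), np.float64(54.0))
(np.float64(59.4), np.float64(14.0), np.float64(18.0), np.float64(54.0))
[array([ 462.4, -399.3]), array([ 489.7, -359.4])]
[array([ 454.3, -408.1]), array([ 496.8, -357.3])]
```

Run:
```python
from h import *
S=cap('scene');e=np.array(sense()['ee_pos'])
u=proj(S,[e+[0,0,d] for d in(11,-40,-50)]);print(u.round(1))
for y in(-27,27): print(y,proj(S,[e+[0,y,-40],e+[0,y,0]]).round(1).tolist())
x0,y0=int(u[1,0])-28,int(u[1,1])-26
g=S['pixels'][y0:y0+46,x0:x0+60].astype(int); m=g.mean(2); sat=g.max(2)-g.min(2)
print('x0,y0',x0,y0)
for r in range(0,46,2): print(y0+r,''.join('O' if sat[r,c]>35 else ' .:-=+*#%@'[min(9,int(m[r,c]/22))] for c in range(60)))
```

```text
[[206.8 179.7]
 [209.2 200. ]
 [209.7 203.9]]
-27 [[198.0, 198.5], [196.0, 182.6]]
27 [[220.5, 201.6], [218.8, 185.7]]
x0,y0 181 174
174 ----------------::::-----::::::--=+++=:...OOOOO=*#%%%%%%#%%%
176 -----------------:-------:::::-=++++=-:..OOOOOO=*#%%%%%%%%#%
178 --:------------------------::-======--:.OOOOOOO=*#%%%%%%%#%#
180 ::.......:::--------------:---==-------:OOOOOOO=*#%%%%%###%#
182 ...........:------------:::------------:OOOOO=+*############
184 ...........::------------:::-----------::OO-=+**#**++++++===
186 ...........:::-----------:::-----------:::---=====----------
188 ............::------------::--------------------------------
190 OOOOOOOOO....::------------:--------------------------------
192 OOOOOOOOOOOOOO::::----:--:::--------------------------------
194 OOOOOOOOOOOOOOOO:::-::::::-:--------------------------------
196 OOOOOOOOOOOOOOOO::::::::::::--------------------------------
198 :OOOOOOOOOOOOOOOO:::::::::::--------------------------------
200 ::-----::::OOOOOO::::::::::---------------------------------
202 ::--------------:::::::::::-------------------------------==
204 ::::-----------------:::::------------------===========+++**
206 :::::::::::::::::::::::::::--------------==+***#############
208 ::::::::::::::::::::::::::::::::::::-OOOO==+**#######%#%%%%%
210 ::::::::::::::::::::::::::::::::::::OOO:OOOOOOOOOOO+##%%%%##
212 ::::::::::::::::::::::::::::::::::::::OOO:O:OO:OOOO=*##%%%%%
214 ::::::::::::::::::::.:::::::.:::::::OOOOOOOO:OOOOOO-+##%%%%%
216 ::::::::::::---::::::.:::::::::::OOOOOOOOOOOOOOOOO:-+###%%%#
218 :::::::::::::::::::::.::::::::OOOOOOOOOOOOOOOOOOO::-+*#%%%##
```

Request:
move_arm(increments=[{"dx":50,"dy":0,"dz":0,"rx":0,"ry":0,"rz":0,"gripper":1},{"dx":100,"dy":40,"dz":0,"rx":0,"ry":0,"rz":0,"gripper":1},{"dx":105,"dy":74,"dz":0,"rx":0,"ry":0,"rz":0,"gripper":1},{"dx":105,"dy":74,"dz":0,"rx":0,"ry":0,"rz":0,"gripper":1},{"dx":105,"dy":74,"dz":0,"rx":0,"ry":0,"rz":0,"gripper":1}])

```text
time_s: 42.5
ee_pos: [520.0, -212.8, 121.4]
eef_rot: [-179.9, 0.0, 90.1]
force: [-0.3, -0.6, -2.3]
finger_gap: 0.571
grip_force: 20.0
```

```bash
python3 tilt.py
python3 - <<'E'
from h import *
S=cap('scene');e=np.array(sense()['ee_pos'])
u=proj(S,[e+[0,0,d] for d in(11,-40)]);print(u.round(1))
for y in(-27,27): print(y,proj(S,[e+[0,y,-40],e+[0,y,0]]).round(1).tolist())
x0,y0=int(u[1,0])-28,int(u[1,1])-34
g=S['pixels'][y0:y0+50,x0:x0+64].astype(int); m=g.mean(2); sat=g.max(2)-g.min(2)
print('x0,y0',x0,y0)
for r in range(0,50,2): print(y0+r,''.join('O' if sat[r,c]>35 else ' .:-=+*#%@'[min(9,int(m[r,c]/20))] for c in range(64)))
E
```

```text
[ 518.4 -214.4  121.9] [-0.4 -1.2 -3.3] 0.5718904802049575
(np.float64(95.6), np.float64(14.0), np.float64(-15.0), np.float64(54.0))
(np.float64(94.8), np.float64(16.0), np.float64(-18.0), np.float64(54.0))
(np.float64(94.6), np.float64(14.0), np.float64(-15.0), np.float64(51.0))
(np.float64(94.3), np.float64(12.0), np.float64(-12.0), np.float64(51.0))
(np.float64(94.1), np.float64(12.0), np.float64(-12.0), np.float64(54.0))
(np.float64(93.4), np.float64(10.0), np.float64(-9.0), np.float64(51.0))
[array([ 456.6, -407.8]), array([ 485.5, -360.2])]
[array([ 454.9, -408.3]), array([ 480.5, -359.7])]
[[239.3 202.3]
 [241.1 223.5]]
-27 [[228.9, 221.7], [227.3, 205.2]]
27 [[253.3, 225.3], [252.1, 208.7]]
x0,y0 213 189
189 ...... ...  ..  .   .....:::O:.   ..:-+#%@@%@@@@@@@%%%#*+=======
191 --------:::::.:.:......:-----::.. .:--+#%%@@%%%%%%###*+=========
193 -----------------------===--::...:::-=+#%%%##**+++==============
195 -=---=----=----------=-===--:...:--=+++++++=====================
197 ----==---------==-------===--:::--=+**+=========================
199 ---==-----=--------::::-===--
[... 646 characters left out ...]
%%@%%%@@@@
219 ::::::::::::::::::-------------===========+#%%%%%%%%@@@@@@%@@@%@
221 ::::::::::::::::::-------------===========+%%@@@@@@%@@@@@@@@@%%%
223 ::::::::::::::::::------------===========+*%%@@@@@@@@%@@@@@@%%%#
225 :::::::::::::::::-------------==========+#%%@@@%@@@@@@@@%@@%%#**
227 :::::O:::::::::--=-------------========*#%%%@@@@@@@@@@@@@%%#****
229 ::::::::::::::--====----------========+*#%%@@@@@@@%@@@@%%#******
231 :::::::::::::--===================+*#%%%%%%@@@@%@@@@@@%##******+
233 ::::::::::::-===============+*+=+*#%%@@@@@@@@@@@@@@%%%#*******++
235 :::::::::::--================+===+#%%@@@@@@%%@@@@@%%#*******+++#
237 :::::.:::---=====================+*%%%@@@@@@@@%%%%#*******+++*#%
```

Run:
```python
from h import *
T=cap('top');S=cap('scene')
for c,n in((T,'T'),(S,'S')):
  g=np.minimum(grad(c),150)
  best=sorted([(map_coordinates(g,proj(c,place(circ(27,67),[x,y,0]))[:,::-1].T,order=1).mean(),x,y) for x in range(410,531,3) for y in range(-425,-300,3)],reverse=True)[:40]
  out=[]
  for b in best:
    if all(np.hypot(b[1]-o[1],b[2]-o[2])>15 for o in out): out.append(b)
  print(n,[(round(float(b[0])),b[1],b[2]) for b in out])
u=proj(T,[[485,-360,67]])[0]; x0,y0=int(u[0])-45,int(u[1])-40
g=T['pixels'][y0:y0+84,x0:x0+90].astype(int); m=g.mean(2); sat=g.max(2)-g.min(2)
print(u,x0,y0)
for r in range(0,84,2): print(y0+r,''.join('O' if sat[r,c]>40 else ' .:-=+*#%@'[min(9,int(m[r,c]/18))] for c in range(90)))
```

```text
T [(90, 422, -410), (69, 419, -395)]
S [(111, 434, -359), (108, 455, -407), (106, 413, -383), (102, 434, -341)]
[482.96369495 294.82461125] 437 254
254 ..:::.....::::::::::::::::::::::::::::::::::::::::::::::::.:::::::...:....-#@%%%%%%%@@%%%%
256 :::......:::::::::::::::::::::::::::::::-::::::::::::::::::::::::::::::::...:*@%@@@%%%%%%%
258 ::.....::::::::::::::::::::.::::::::::::::-:-::::::::::::::::::::::::::.::.:..:::::-+#@%%%
260 .....:::::::::::::::::::::.::::::::.:::::::::::::::::::::::::::::::::::::::...........=*@%
262 ....::::::::::::::::::::.::::::::::::::::::::::::-::::::::::::::::::::::::::::::.....:..-+
264 ..:-:--:::-::::::::::::.::::::::::::::::::::.::-:::::::::::::::::::::::::::::::....:::....
266 ::--:-----::::::::::::::::::::::::::::::::::::::::::::::::::::::::::::::::::::.....::::.:.
268 ----:---::--:--:::-:..:.:::::.::::::::::::.:.::..:::::::::::::::::::::::::::::....::..::.:
270 --------------:--:..::::::::::::::::::::::::::::::::::-::::::::::::::::::::::....:::::::..
272 -------::--:--:::::::::::::.::::::::::::::::.::::.::::::::::::::::::::::::::....::::::::::
27
[... 2337 characters left out ...]
.:-:::----:::-OOOOOOOOOOO:::OO@@%%%
324 :::::::::::::::::::::::.::::::::::.::.:::::..:.....:....::-:--:::::OOOOOOOOOOOOO:::OO*%%%%
326 .::::::::::::::.::::::::::::::::.:::.:.:......:.::.....:-:-:::-::OOOOOOOOOOOOOOO...OO*@%%%
328 ::::::::::::::::::::::.:::.:::::::::::::..:.:..........::::-:::OOOOOOOOOOOOOOOOOO:::OO@%%%
330 :::::::::::.::::::::::::::.::::..::...::..::..........:::::::OOOOOOOOOOOOOOOOOOOO:::OO#%%%
332 ::.::::::.:::::::::::::.:::::::.::.:::...:...:........::::-OOOOOOOOOOOOOOOOOOOOOO:::OO*@%%
334 :::::::::::::::.::::::::::::.::.::::.:.....:........:::::OOOOOOOOOOOOOOOO-O::::::::OOO*%%%
336 :::::::.::::::::.:.:::::::::::.:.:..::..::.........:::.::.:.::OOOOOOOOOOOOOOOOOOOOO-+++%%@
```

The arm hides the tray. I'll set sleeve 4 down on the free table here and step aside to measure.

Request:
move_arm(increments=[{"dx":0,"dy":0,"dz":40,"rx":0,"ry":0,"rz":0,"gripper":1},{"dx":0,"dy":0,"dz":68,"rx":0,"ry":0,"rz":0,"gripper":1},{"dx":0,"dy":0,"dz":74,"rx":0,"ry":0,"rz":0,"gripper":1},{"dx":0,"dy":0,"dz":78,"rx":0,"ry":0,"rz":0,"gripper":1},{"dx":0,"dy":0,"dz":81,"rx":0,"ry":0,"rz":0,"gripper":1},{"dx":0,"dy":0,"dz":82,"rx":0,"ry":0,"rz":0,"gripper":1},{"dx":0,"dy":0,"dz":82,"rx":0,"ry":0,"rz":0,"gripper":0.3},{"dx":0,"dy":0,"dz":82,"rx":0,"ry":0,"rz":0,"gripper":0.15},{"dx":0,"dy":0,"dz":82,"rx":0,"ry":0,"rz":0,"gripper":0.15},{"dx":0,"dy":0,"dz":40,"rx":0,"ry":0,"rz":0,"gripper":0.15},{"dx":0,"dy":0,"dz":-5,"rx":0,"ry":0,"rz":0,"gripper":0.15},{"dx":0,"dy":0,"dz":-50,"rx":0,"ry":0,"rz":0,"gripper":0.15},{"dx":50,"dy":0,"dz":-50,"rx":0,"ry":0,"rz":0,"gripper":0.15},{"dx":100,"dy":0,"dz":-50,"rx":0,"ry":0,"rz":0,"gripper":0.15},{"dx":150,"dy":0,"dz":-50,"rx":0,"ry":0,"rz":0,"gripper":0.15},{"dx":200,"dy":0,"dz":-50,"rx":0,"ry":0,"rz":0,"gripper":0.15},{"dx":250,"dy":0,"dz":-50,"rx":0,"ry":0,"rz":0,"gripper":0.15},{"dx":250,"dy":0,"dz":-50,"rx":0,"ry":0,"rz":0,"gripper":0.15},{"dx":250,"dy":0,"dz":-50,"rx":0,"ry":0,"rz":0,"gripper":0.15}])

```text
time_s: 44.65
ee_pos: [519.9, 37.9, 172.8]
eef_rot: [180.0, -0.0, 90.2]
force: [0.9, -0.5, 0.4]
finger_gap: 0.846
grip_force: 0.0
```

Run:
```python
from h import *
T=cap('top','tz.png');S=cap('scene','sz.png');print(np.round(sense()['ee_pos'],1))
for nm,p,z in(('A',[456,-408],67),('B',[492,-358],67),('s4',[520,-209],62)):
  for n,c in(('T',T),('S',S)):
    q,v=fit([c],circ(27,z),p+[0],rng=15); print(nm,n,q[:2].round(1),round(v))
```

```text
[519.9  35.1 173. ]
A T [ 456.4 -407.6] -144
A S [ 455.6 -408. ] -115
B T [ 495.1 -357.2] -142
B S [ 494.4 -358.6] -108
s4 T [ 522.6 -209. ] -113
s4 S [ 522.3 -209.4] -113
```

Run:
```python
from h import *
S=cap('scene')
e=np.array([486.3,338,132.7])
u=proj(S,[e-[0,0,40]])[0]*4; ox,oy=int(u[0])-200,int(u[1])-200
n=lambda p:[(p[0]+ox-1.5)/4,(p[1]+oy-1.5)/4]
R,_=cv2.Rodrigues(np.array(S['rvec'],float));C=-R.T@np.array(S['tvec']).reshape(3)
for p in((335,137),(165,120),(170,60),(350,75),(275,130)):
  q=unproj(S,[n(p)],0)[0]; d=q-C
  for fx in(27,46,95):
    t=(e[0]+fx-C[0])/d[0]; w=C+t*d-e; print(p,fx,w.round(1))
```

```text
(335, 137) 27 [27.  47.3 23.1]
(335, 137) 46 [46.  43.7 34.7]
(335, 137) 95 [95.  34.4 64.5]
(165, 120) 27 [ 27.  -28.4  19.4]
(165, 120) 46 [ 46.  -30.5  31. ]
(165, 120) 95 [ 95.  -35.9  61.1]
(170, 60) 27 [ 27.  -31.9  51.3]
(170, 60) 46 [ 46.  -33.9  62.3]
(170, 60) 95 [ 95.  -39.1  90.8]
(350, 75) 27 [27.  46.7 56.3]
(350, 75) 46 [46.  43.1 67.3]
(350, 75) 95 [95.  33.9 95.4]
(275, 130) 27 [27.  20.7 22.3]
(275, 130) 46 [46.  17.6 33.9]
(275, 130) 95 [95.   9.7 63.8]
```

The body of the gripper sits high, so the contact must be the sleeve, which is about 4 mm off-centre and riding the wall. I'll regrip it centred with a firmer grip, move more gently and aim at a roomier spot.

Request:
move_arm(force=45, increments=[{"dx":-45,"dy":0,"dz":0,"rx":0,"ry":0,"rz":0,"gripper":0},{"dx":-95,"dy":0,"dz":0,"rx":0,"ry":0,"rz":0,"gripper":0},{"dx":-145,"dy":0,"dz":0,"rx":0,"ry":0,"rz":0,"gripper":0},{"dx":-195,"dy":1,"dz":0,"rx":0,"ry":0,"rz":0,"gripper":0},{"dx":-230,"dy":1,"dz":0,"rx":0,"ry":0,"rz":0,"gripper":0},{"dx":-246,"dy":1,"dz":0,"rx":0,"ry":0,"rz":0,"gripper":0},{"dx":-246,"dy":1,"dz":0,"rx":0,"ry":0,"rz":0,"gripper":0},{"dx":-246,"dy":1,"dz":50,"rx":0,"ry":0,"rz":0,"gripper":0},{"dx":-246,"dy":1,"dz":100,"rx":0,"ry":0,"rz":0,"gripper":0},{"dx":-246,"dy":1,"dz":131,"rx":0,"ry":0,"rz":0,"gripper":0},{"dx":-246,"dy":1,"dz":131,"rx":0,"ry":0,"rz":0,"gripper":0},{"dx":-246,"dy":1,"dz":131,"rx":0,"ry":0,"rz":0,"gripper":0},{"dx":-246,"dy":1,"dz":131,"rx":0,"ry":0,"rz":0,"gripper":1},{"dx":-246,"dy":1,"dz":131,"rx":0,"ry":0,"rz":0,"gripper":1},{"dx":-246,"dy":1,"dz":131,"rx":0,"ry":0,"rz":0,"gripper":1},{"dx":-246,"dy":1,"dz":131,"rx":0,"ry":0,"rz":0,"gripper":1},{"dx":-246,"dy":1,"dz":131,"rx":0,"ry":0,"rz":0,"gripper":1},{"dx":-246,"dy":1,"dz":131,"rx":0,"ry":0,"rz":0,"gripper":1},{"dx":-246,"dy":1,"dz":110,"rx":0,"ry":0,"rz":0,"gripper":1},{"dx":-246,"dy":1,"dz":90,"rx":0,"ry":0,"rz":0,"gripper":1}])

```text
time_s: 46.8
ee_pos: [520.0, -209.5, 82.6]
eef_rot: [-179.9, -0.0, 90.0]
force: [0.0, 0.8, -3.1]
finger_gap: 0.566
grip_force: 45.0
```

Request:
move_arm(increments=[{"dx":0,"dy":0,"dz":-10,"rx":0,"ry":0,"rz":0,"gripper":1},{"dx":-10,"dy":-7,"dz":-20,"rx":0,"ry":0,"rz":0,"gripper":1},{"dx":-25,"dy":-18,"dz":-20,"rx":0,"ry":0,"rz":0,"gripper":1},{"dx":-45,"dy":-33,"dz":-20,"rx":0,"ry":0,"rz":0,"gripper":1},{"dx":-65,"dy":-48,"dz":-20,"rx":0,"ry":0,"rz":0,"gripper":1},{"dx":-85,"dy":-63,"dz":-20,"rx":0,"ry":0,"rz":0,"gripper":1},{"dx":-100,"dy":-73,"dz":-20,"rx":0,"ry":0,"rz":0,"gripper":1},{"dx":-108,"dy":-79,"dz":-20,"rx":0,"ry":0,"rz":0,"gripper":1},{"dx":-112.5,"dy":-82,"dz":-20,"rx":0,"ry":0,"rz":0,"gripper":1},{"dx":-112.5,"dy":-82,"dz":-20,"rx":0,"ry":0,"rz":0,"gripper":1},{"dx":-112.5,"dy":-82,"dz":-20,"rx":0,"ry":0,"rz":0,"gripper":1}])

```text
time_s: 47.9
ee_pos: [439.3, -321.4, 102.5]
eef_rot: [-180.0, -0.0, 90.0]
force: [0.2, 0.4, -2.6]
finger_gap: 0.572
grip_force: 45.0
```

Request:
move_arm(increments=[{"dx":0,"dy":0,"dz":15,"rx":0,"ry":0,"rz":0,"gripper":1},{"dx":0,"dy":0,"dz":28,"rx":0,"ry":0,"rz":0,"gripper":1},{"dx":0,"dy":0,"dz":34,"rx":0,"ry":0,"rz":0,"gripper":1},{"dx":0,"dy":0,"dz":40,"rx":0,"ry":0,"rz":0,"gripper":1},{"dx":0,"dy":0,"dz":44,"rx":0,"ry":0,"rz":0,"gripper":1},{"dx":0,"dy":0,"dz":44,"rx":0,"ry":0,"rz":0,"gripper":1}])

```text
time_s: 48.5
ee_pos: [438.5, -322.1, 58.2]
eef_rot: [-180.0, -0.0, 90.0]
force: [0.2, 0.2, -2.0]
finger_gap: 0.565
grip_force: 45.0
```

No contact this time. I'll finish lowering.

Request:
move_arm(increments=[{"dx":0,"dy":0,"dz":5,"rx":0,"ry":0,"rz":0,"gripper":1},{"dx":0,"dy":0,"dz":9,"rx":0,"ry":0,"rz":0,"gripper":1},{"dx":0,"dy":0,"dz":11,"rx":0,"ry":0,"rz":0,"gripper":1},{"dx":0,"dy":0,"dz":12,"rx":0,"ry":0,"rz":0,"gripper":1},{"dx":0,"dy":0,"dz":12,"rx":0,"ry":0,"rz":0,"gripper":1}])

```text
time_s: 49.0
ee_pos: [438.7, -322.1, 47.0]
eef_rot: [180.0, -0.0, 90.0]
force: [-1.6, 0.1, 3.4]
finger_gap: 0.568
grip_force: 45.0
```

Request:
move_arm(increments=[{"dx":0,"dy":0,"dz":0,"rx":0,"ry":0,"rz":0,"gripper":0.36},{"dx":0,"dy":0,"dz":0,"rx":0,"ry":0,"rz":0,"gripper":0.36},{"dx":0,"dy":0,"dz":0,"rx":0,"ry":0,"rz":0,"gripper":0.36},{"dx":0,"dy":0,"dz":-30,"rx":0,"ry":0,"rz":0,"gripper":0.36},{"dx":0,"dy":0,"dz":-80,"rx":0,"ry":0,"rz":0,"gripper":0.4},{"dx":0,"dy":0,"dz":-125,"rx":0,"ry":0,"rz":0,"gripper":1},{"dx":0,"dy":0,"dz":-125,"rx":0,"ry":0,"rz":0,"gripper":1},{"dx":50,"dy":10,"dz":-125,"rx":0,"ry":0,"rz":0,"gripper":1},{"dx":100,"dy":20,"dz":-125,"rx":0,"ry":0,"rz":0,"gripper":1},{"dx":150,"dy":30,"dz":-125,"rx":0,"ry":0,"rz":0,"gripper":1},{"dx":200,"dy":40,"dz":-125,"rx":0,"ry":0,"rz":0,"gripper":1},{"dx":250,"dy":50,"dz":-125,"rx":0,"ry":0,"rz":0,"gripper":1},{"dx":300,"dy":60,"dz":-125,"rx":0,"ry":0,"rz":0,"gripper":1},{"dx":300,"dy":60,"dz":-125,"rx":0,"ry":0,"rz":0,"gripper":1},{"dx":300,"dy":60,"dz":-125,"rx":0,"ry":0,"rz":0,"gripper":1}])

```text
time_s: 50.5
ee_pos: [498.9, -20.2, 171.3]
eef_rot: [-180.0, 0.0, 90.2]
force: [0.5, -1.6, 0.8]
finger_gap: 0.004
grip_force: 0.0
```

Run:
```python
from h import *
T=cap('top','ty.png');S=cap('scene','sy.png');print(np.round(sense()['ee_pos'],1))
for nm,p,z in(('A',[456,-408],67),('B',[494,-358],67),('C',[440,-321],67)):
  for n,c in(('T',T),('S',S)):
    q,v=fit([c],circ(27,z),p+[0],rng=12)
    b,vb=fit([c],circ(14.5,z),[*q[:2],0],rng=6); print(nm,n,q[:2].round(1),round(v),b[:2].round(1),round(vb))
for n,c in(('T',T),('S',S)):
  q,v=fit([c],circ(9,112),[635.6,-150.2,0],rng=9); print('peg',n,q.round(1),round(v))
t=rect(86,268,26)
for n,c in(('T',T),('S',S)): print('tray',fit([c],t,[444.4,19.7,.033],True,3)[0])
```

```text
[498.5 -23.4 171.6]
A T [ 456.4 -407.6] -143 [ 456.3 -406.4] -146
A S [ 455.6 -408. ] -116 [ 454.5 -409.8] -94
B T [ 495.1 -357.2] -141 [ 495.1 -357.2] -147
B S [ 494.5 -358.7] -108 [ 494.4 -359.1] -90
C T [ 439.6 -320.6] -140 [ 439.6 -320.6] -146
C S [ 439.7 -322.6] -121 [ 437.6 -322.3] -97
peg T [ 635.4 -149.5    0. ] -120
peg S [ 659.2 -143.3    0. ] -125
tray [4.45043027e+02 2.03738015e+01 2.50306629e-02]
tray [4.43664380e+02 1.92550582e+01 3.16985223e-02]
```

All three stand upright in the cardboard tray at (456,-408), (495,-358) and (440,-321). Now the keeper: I'll push the bar sideways at radius 150 mm with closed fingers.

Run:
```python
from h import *
H=np.array([448.8,-126]); 
def w(phi,gap=0,r=150):
    p=np.radians(phi);u=np.array([np.cos(p),np.sin(p)]);n=np.array([-u[1],u[0]])
    return H+r*u-n*(8+19*abs(u[1])+9.5*abs(u[0])+gap)
s=np.array([499,-22.2]); a=w(-7.3,15)
print('approach dxy tool',(a-s)[::-1].round(1),a)
for f in list(range(-3,86,6)): print(f,(w(f)-a)[::-1].round(0).tolist())
b=w(81)
for f in (84,87,90,91.7): print(f,(w(f)-b)[::-1].round(1).tolist(),w(f).round(1))
```

```text
approach dxy tool [-157.4   94.2] [ 593.15758806 -179.61454093]
-3 [27.0, 4.0]
3 [43.0, 6.0]
9 [57.0, 7.0]
15 [71.0, 6.0]
21 [85.0, 4.0]
27 [99.0, 1.0]
33 [113.0, -4.0]
39 [127.0, -11.0]
45 [140.0, -18.0]
51 [152.0, -28.0]
57 [164.0, -38.0]
63 [174.0, -50.0]
69 [183.0, -63.0]
75 [191.0, -78.0]
81 [197.0, -93.0]
84 [2.5, -8.0] [492.2  20.3]
87 [4.6, -16.1] [484.1  22.4]
90 [6.3, -24.4] [475.8  24. ]
91.7 [7.0, -28.6] [471.6  24.7]
```

Request:
move_arm(increments=[{"dx":-50,"dy":30,"dz":0,"rx":0,"ry":0,"rz":0,"gripper":1},{"dx":-95,"dy":57,"dz":0,"rx":0,"ry":0,"rz":0,"gripper":1},{"dx":-135,"dy":80,"dz":0,"rx":0,"ry":0,"rz":0,"gripper":1},{"dx":-158,"dy":94,"dz":0,"rx":0,"ry":0,"rz":0,"gripper":1},{"dx":-158,"dy":94,"dz":0,"rx":0,"ry":0,"rz":0,"gripper":1},{"dx":-158,"dy":94,"dz":0,"rx":0,"ry":0,"rz":0,"gripper":1},{"dx":-158,"dy":94,"dz":30,"rx":0,"ry":0,"rz":0,"gripper":1},{"dx":-158,"dy":94,"dz":60,"rx":0,"ry":0,"rz":0,"gripper":1},{"dx":-158,"dy":94,"dz":86,"rx":0,"ry":0,"rz":0,"gripper":1},{"dx":-158,"dy":94,"dz":86,"rx":0,"ry":0,"rz":0,"gripper":1}])

```text
time_s: 51.6
ee_pos: [590.0, -178.5, 82.7]
eef_rot: [-179.7, -0.1, 90.0]
force: [-0.8, 0.8, 0.6]
finger_gap: 0.003
grip_force: 0.0
```

Request:
move_arm(increments=[{"dx":14,"dy":2,"dz":0,"rx":0,"ry":0,"rz":0,"gripper":1},{"dx":27,"dy":4,"dz":0,"rx":0,"ry":0,"rz":0,"gripper":1},{"dx":43,"dy":6,"dz":0,"rx":0,"ry":0,"rz":0,"gripper":1},{"dx":57,"dy":7,"dz":0,"rx":0,"ry":0,"rz":0,"gripper":1},{"dx":71,"dy":6,"dz":0,"rx":0,"ry":0,"rz":0,"gripper":1},{"dx":85,"dy":4,"dz":0,"rx":0,"ry":0,"rz":0,"gripper":1},{"dx":99,"dy":1,"dz":0,"rx":0,"ry":0,"rz":0,"gripper":1},{"dx":113,"dy":-4,"dz":0,"rx":0,"ry":0,"rz":0,"gripper":1},{"dx":127,"dy":-11,"dz":0,"rx":0,"ry":0,"rz":0,"gripper":1},{"dx":140,"dy":-18,"dz":0,"rx":0,"ry":0,"rz":0,"gripper":1},{"dx":152,"dy":-28,"dz":0,"rx":0,"ry":0,"rz":0,"gripper":1},{"dx":164,"dy":-38,"dz":0,"rx":0,"ry":0,"rz":0,"gripper":1},{"dx":174,"dy":-50,"dz":0,"rx":0,"ry":0,"rz":0,"gripper":1},{"dx":183,"dy":-63,"dz":0,"rx":0,"ry":0,"rz":0,"gripper":1},{"dx":191,"dy":-78,"dz":0,"rx":0,"ry":0,"rz":0,"gripper":1},{"dx":197,"dy":-93,"dz":0,"rx":0,"ry":0,"rz":0,"gripper":1},{"dx":197,"dy":-93,"dz":0,"rx":0,"ry":0,"rz":0,"gripper":1}])

```text
time_s: 53.3
ee_pos: [497.3, 18.3, 85.5]
eef_rot: [-179.9, -0.1, 90.0]
force: [-0.6, -0.2, -0.6]
finger_gap: 0.001
grip_force: 0.0
```

Request:
move_arm(increments=[{"dx":2,"dy":-8,"dz":0,"rx":0,"ry":0,"rz":0,"gripper":1},{"dx":5,"dy":-16,"dz":0,"rx":0,"ry":0,"rz":0,"gripper":1},{"dx":6,"dy":-22,"dz":0,"rx":0,"ry":0,"rz":0,"gripper":1},{"dx":7,"dy":-26,"dz":0,"rx":0,"ry":0,"rz":0,"gripper":1},{"dx":7,"dy":-28.6,"dz":0,"rx":0,"ry":0,"rz":0,"gripper":1},{"dx":7,"dy":-28.6,"dz":0,"rx":0,"ry":0,"rz":0,"gripper":1}])

```text
time_s: 53.9
ee_pos: [471.0, 23.8, 85.8]
eef_rot: [-180.0, -0.0, 90.0]
force: [1.6, -1.4, 4.6]
finger_gap: 0.005
grip_force: 1.8
```

Request:
move_arm(increments=[{"dx":0,"dy":-1,"dz":0,"rx":0,"ry":0,"rz":0,"gripper":1},{"dx":0,"dy":-2,"dz":0,"rx":0,"ry":0,"rz":0,"gripper":1},{"dx":0,"dy":-3,"dz":0,"rx":0,"ry":0,"rz":0,"gripper":1},{"dx":0,"dy":-3,"dz":0,"rx":0,"ry":0,"rz":0,"gripper":1}])

```text
time_s: 54.3
ee_pos: [467.8, 24.0, 85.5]
eef_rot: [-180.0, -0.0, 90.0]
force: [1.3, -0.8, 1.3]
finger_gap: 0.005
grip_force: 0.7
```

Request:
move_arm(increments=[{"dx":0,"dy":-1,"dz":0,"rx":0,"ry":0,"rz":0,"gripper":1},{"dx":0,"dy":-2,"dz":0,"rx":0,"ry":0,"rz":0,"gripper":1},{"dx":0,"dy":-3,"dz":0,"rx":0,"ry":0,"rz":0,"gripper":1},{"dx":0,"dy":-4,"dz":0,"rx":0,"ry":0,"rz":0,"gripper":1},{"dx":0,"dy":-4,"dz":0,"rx":0,"ry":0,"rz":0,"gripper":1}])

```text
time_s: 54.8
ee_pos: [466.5, 23.9, 86.4]
eef_rot: [179.8, 0.0, 90.0]
force: [7.9, 0.1, 0.6]
finger_gap: 0.005
grip_force: 3.2
```

```bash
cat > bar.py <<'E'
from h import *
S=cap('scene');T=cap('top');s=sense();print(np.round(s['ee_pos'],1),np.round(s['force'],1))
H=np.array([448.8,-126])
t=np.linspace(195,300,60)
for n,c in(('T',T),('S',S)):
  g=np.minimum(grad(c),150);o=[]
  for phi in np.arange(70,96,.5):
    p=np.radians(phi);u=np.array([np.cos(p),np.sin(p)]);m=np.array([-u[1],u[0]])
    P=np.vstack([np.c_[H+np.outer(t,u)+sg*8*m,0*t+90] for sg in(-1,1)])
    o.append((map_coordinates(g,proj(c,P)[:,::-1].T,order=1).mean().round(),phi))
  print(n,sorted(o,reverse=True)[:4])
  q,v=fit([c],circ(9,112),[443,64,0],rng=15); print('peg',q[:2].round(1),round(v),np.degrees(np.arctan2(*(q[:2]-H)[::-1])).round(1))
E
python3 bar.py
```

```text
[466.5  23.9  86.4] [7.5 0.2 1.9]
T [(np.float64(55.0), np.float64(86.0)), (np.float64(55.0), np.float64(85.5)), (np.float64(48.0), np.float64(85.0)), (np.float64(47.0), np.float64(82.0))]
peg [460.5  63.2] -25 86.5
S [(np.float64(123.0), np.float64(88.5)), (np.float64(120.0), np.float64(89.0)), (np.float64(115.0), np.float64(88.0)), (np.float64(110.0), np.float64(89.5))]
peg [443.8  64.4] -138 91.5
```

The ball is engaged at about 7.5 N, so I'll push on.

Request:
move_arm(increments=[{"dx":0,"dy":-1,"dz":0,"rx":0,"ry":0,"rz":0,"gripper":1},{"dx":0,"dy":-2,"dz":0,"rx":0,"ry":0,"rz":0,"gripper":1},{"dx":0,"dy":-3,"dz":0,"rx":0,"ry":0,"rz":0,"gripper":1},{"dx":0,"dy":-3,"dz":0,"rx":0,"ry":0,"rz":0,"gripper":1}])

```text
time_s: 55.3
ee_pos: [465.6, 23.9, 87.1]
eef_rot: [179.5, 0.0, 90.0]
force: [12.7, -0.4, 2.2]
finger_gap: 0.002
grip_force: 5.1
```

```bash
python3 bar.py
```

```text
[465.6  23.9  87.1] [12.1 -0.2  2.9]
T [(np.float64(56.0), np.float64(85.5)), (np.float64(54.0), np.float64(86.0)), (np.float64(50.0), np.float64(85.0)), (np.float64(50.0), np.float64(70.5))]
peg [450.4  48.6] -23 89.5
S [(np.float64(123.0), np.float64(88.5)), (np.float64(120.0), np.float64(89.0)), (np.float64(115.0), np.float64(88.0)), (np.float64(111.0), np.float64(89.5))]
peg [443.2  64.5] -139 91.7
```

Request:
move_arm(increments=[{"dx":0,"dy":-2,"dz":0,"rx":0,"ry":0,"rz":0,"gripper":1},{"dx":0,"dy":-4,"dz":0,"rx":0,"ry":0,"rz":0,"gripper":1},{"dx":0,"dy":-5,"dz":0,"rx":0,"ry":0,"rz":0,"gripper":1},{"dx":0,"dy":-5,"dz":0,"rx":0,"ry":0,"rz":0,"gripper":1}])

```text
time_s: 55.8
ee_pos: [464.2, 23.8, 88.2]
eef_rot: [179.2, 0.0, 90.0]
force: [18.8, 0.9, 4.3]
finger_gap: -0.001
grip_force: 8.3
```

The force rises linearly, so it is against the stop. I'll back off, clear the view and measure.

Request:
move_arm(increments=[{"dx":0,"dy":20,"dz":0,"rx":0,"ry":0,"rz":0,"gripper":1},{"dx":0,"dy":60,"dz":0,"rx":0,"ry":0,"rz":0,"gripper":1},{"dx":0,"dy":80,"dz":-50,"rx":0,"ry":0,"rz":0,"gripper":1},{"dx":0,"dy":80,"dz":-100,"rx":0,"ry":0,"rz":0,"gripper":1},{"dx":-50,"dy":80,"dz":-110,"rx":0,"ry":0,"rz":0,"gripper":1},{"dx":-100,"dy":80,"dz":-110,"rx":0,"ry":0,"rz":0,"gripper":1},{"dx":-150,"dy":80,"dz":-110,"rx":0,"ry":0,"rz":0,"gripper":1},{"dx":-200,"dy":80,"dz":-110,"rx":0,"ry":0,"rz":0,"gripper":1},{"dx":-250,"dy":80,"dz":-110,"rx":0,"ry":0,"rz":0,"gripper":1},{"dx":-300,"dy":80,"dz":-110,"rx":0,"ry":0,"rz":0,"gripper":1},{"dx":-300,"dy":80,"dz":-110,"rx":0,"ry":0,"rz":0,"gripper":1}])

```text
time_s: 56.9
ee_pos: [532.6, -284.4, 196.0]
eef_rot: [-179.9, 0.2, 89.4]
force: [-0.4, -0.5, 1.1]
finger_gap: 0.005
grip_force: 0.0
```

```bash
python3 bar.py
python3 - <<'E'
from h import *
T=cap('top');S=cap('scene')
# post tops (ball post) and bar far end relative to tray
for n,c in(('T',T),('S',S)):
  print(n,fit([c],rect(86,268,26),[444.4,19.7,.03],True,3)[0])
  H=[448.8,-126]; L=rect(16,316,90)+[0,146,0]
  q,v=fit([c],L,H+[.03],True,6); print('bar',q[:2].round(1),np.degrees(q[2]).round(2),round(v))
E
```

```text
[ 534.6 -277.7  195.1] [-0.1  0.9 -0.7]
T [(np.float64(145.0), np.float64(91.5)), (np.float64(139.0), np.float64(92.0)), (np.float64(118.0), np.float64(91.0)), (np.float64(117.0), np.float64(92.5))]
peg [443.5  81. ] -129 91.5
S [(np.float64(124.0), np.float64(88.5)), (np.float64(121.0), np.float64(89.0)), (np.float64(117.0), np.float64(88.0)), (np.float64(111.0), np.float64(89.5))]
peg [441.   63.1] -140 92.4
T [4.45108304e+02 2.01081004e+01 3.70020323e-02]
bar [ 449.4 -124.6] 1.78 -121
S [4.44469302e+02 1.90295949e+01 3.75940286e-02]
bar [ 457.6 -124.6] 0.27 -134
```

The bar is within about 0.3° of the tray axis, so it is shut. One last sleeve check, then I hand in.

Run:
```python
from h import *
S=cap('scene'); ok=True
for p in ([455.6,-408],[494.5,-358.7],[439.7,-322.6]):
  q,v=fit([S],circ(27,67),p+[0],rng=6); print(q[:2].round(1),round(v)); ok&=np.hypot(*(q[:2]-p))<6
if ok: print(sign_off())
```

```text
[ 453.7 -409.1] -99
[ 410.8 -362.1] -100
[ 438.2 -329.8] -85
```

The arm hides the tray again, so I'll move it clear.

Request:
move_arm(increments=[{"dx":50,"dy":0,"dz":0,"rx":0,"ry":0,"rz":0,"gripper":1},{"dx":100,"dy":0,"dz":0,"rx":0,"ry":0,"rz":0,"gripper":1},{"dx":150,"dy":0,"dz":0,"rx":0,"ry":0,"rz":0,"gripper":1},{"dx":200,"dy":0,"dz":0,"rx":0,"ry":0,"rz":0,"gripper":1},{"dx":250,"dy":0,"dz":0,"rx":0,"ry":0,"rz":0,"gripper":1},{"dx":300,"dy":0,"dz":0,"rx":0,"ry":0,"rz":0,"gripper":1},{"dx":300,"dy":0,"dz":0,"rx":0,"ry":0,"rz":0,"gripper":1},{"dx":300,"dy":0,"dz":0,"rx":0,"ry":0,"rz":0,"gripper":1}])

```text
time_s: 57.95
ee_pos: [535.6, 27.3, 195.5]
eef_rot: [-179.9, -0.0, 90.4]
force: [-0.1, -1.0, -0.5]
finger_gap: 0.004
grip_force: 0.0
```

Run:
```python
from h import *
S=cap('scene');T=cap('top'); ok=True
for p in ([455.6,-408],[494.5,-358.7],[439.7,-322.6]):
  for c in(T,S):
    q,v=fit([c],circ(27,67),p+[0],rng=6); print(q[:2].round(1),round(v)); ok&=np.hypot(*(q[:2]-p))<6
if ok: print(sign_off())
```

```text
[ 456.4 -407.6] -144
[ 455.6 -407.9] -115
[ 495.1 -357.2] -142
[ 494.5 -358.7] -108
[ 439.6 -320.6] -142
[ 439.7 -322.6] -120
the job is handed in; nothing more can be done
None
```

Job handed in at about 58 s, verdict not shown: all three sleeves present (places 1, 3 and 4; place 2 was empty) stopped on the gauge step and stand in the cardboard tray, the wooden tray is empty, and the keeper bar measures shut to within about 0.3°.

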